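# Lean the sample plate on its rest and hold the thickness gauge on the mark

### The arm

A 7-joint arm with a two-finger parallel gripper is mounted at the origin on a cart in front of the work surface, level with it; the furniture and walls round the work are solid. World frame = base frame: x ahead of the robot, y to its left, z up, the work surface at z = 0. Lengths are in m, angles in rad, forces in N, time in s.
With the tool pointing down it reaches from about 0.425 to 0.925 m from the base axis. Payload 6.8 kg.
Tool frame: the origin (TCP) lies between the finger pads; the fingertips stand r.tcp_to_tips ahead of it and the grasp point (between the pads) lies 3 mm ahead of it (r.tcp_to_tips is the distance from the TCP to the fingertips, in m); z points along the fingers, y is the line along which they close (so a half turn about z gives the same grasp; the last joint's range is limited). The gripper opens to 85 mm and grips with 20 to 120 N. Pads are 22 mm wide; open, the fingers measure 114 mm over their backs; the gripper's body (76 mm by 85 mm) begins 54 mm behind the grasp point. The pads swing forward as they close: fully open they stand 13 mm farther back than shut.
Start: joints at [-1.323, 0.477, 0.022, 1.555, -0.011, 1.109, -0.083], TCP at [0.235, 0.633, 0.253] pointing down, gripper open.
Joint ranges: [-2.96, 2.96], [-0.34, 2.1], [-1.41, 1.46], [0.24, 2.44], [-1.37, 4.51], [0.17, 1.92], [-2.96, 2.96]. Speed limits (rad/s): [2.39, 2.39, 3.14, 3.14, 3.14, 3.14, 3.14].

### API

Orientations are given as a rotation vector (axis times angle).
In Python, from bench import r gives the robot as it stands. The module is installed in compiled form; this text tells all that it offers.
- The arm moves only by the tool step_arm, never from a script. Its argument "moves" is a list of rows, each an object of numbers: "rx", "ry", "rz": the turn, a rotation vector about the tool's x, y, z in degrees; "dx", "dy", "dz": the shift along the tool's x, y, z in mm; "gripper": the opening, from -1 (shut) to 1 (fully open). In form: [{"rx": .., "ry": .., "rz": .., "dx": .., "dy": .., "dz": .., "gripper": ..}, ...]. A call has 1 to 20 rows; each row shifts and turns the commanded pose from where the row before left it, along the tool's axes as they then stand; what a row does not reach is not made up. A row lasts 1/8 s, in which the tool goes at most 62.5 mm and 10.7 degrees, less where a joint would pass 70% of its speed; a pose out of reach is approached as far as the arm can. A call is refused whole if a number of a shift passes 62.5 or a number of a turn 10.7, either way. A call with a gripper value outside its range is refused whole. The fingers move at their own pace and stop on an object; "grip_force" is the grip in N (left out, the last holds). Time passes only in rows, so rows that do not move let the fingers close. It gives the time, the measured TCP pose, the force, the opening and the grip force at its end, in the units of the state.
- r.get_obs(): the state, without advancing time (a new reading comes with each control period).
- r.grab_frame(name): name is "scene" or "top"; returns the picture (384x512x3 uint8, blue, green, red); there is no depth.
- r.camera_info(name): a dict with "mtx" (3x3 intrinsics, pixels), "D" ([k1, k2, p1, p2, k3] as OpenCV has them; the pictures are not rectified), "rvec" (rotation vector, rad) and "tvec" (3), from world to camera coordinates, as OpenCV has them. Camera axes: x right, y down, z forward; pixel columns grow to the right and rows downward; lengths in m; the calibration is good to about 2 mm. A picture is of the moment at which its call begins. camera_info takes no time and is no camera call.
- r.hand_in(): hands the job in; it is judged then, once.
The state is a dict: "clock": time; "joints": joint angles; "qvel": joint speeds; "tau": joint torques, N m; "tcp_pos": TCP position; "orientation": TCP orientation; "contact_force": force on the tool from outside, world axes, zero at the start; "moment": the same for the moment, N m; "grip_width": finger opening in m; "gripper_force": force on a finger pad.
Only numpy, scipy, OpenCV 4.12 (cv2) and the standard library are available. Lean on these libraries where they do the work, as an engineer would, in place of code of your own. Each camera call takes 0.05 s, during which the arm holds its last target. There are 200 camera calls.

### The job

Lean the sample plate on the grey rest, its unmarked end down on the base behind the toe lip, its marked end up over the cross bar, marked face up, and let go of it. Then take the pen gauge out of its block and hold its sprung tip inside the ring mark, square to the plate, pressing lightly with about 4 N (tip about half pushed in, not bottomed). Finish while still holding the gauge there; do not disturb the other parts on the bench.

Things in the scene. Friction and masses are not known exactly. Their poses are not given: they have to be found in the camera images.
- plate: loose bare steel-grey metal plate 150 x 56 x 10 mm (x, y, z), 0.18 to 0.3 kg, flat on the bench, marked face up, marked end away from the robot (yaw within 0.3 rad). Origin: centre of its underside; z out of the marked face; +x to the marked end. Ring mark (18 mm inside) off centre on its top, small dark hole near the unmarked end. Grip across the 56 mm width
- plate_mark (a point): centre of the ring mark, on the plate's top face, at [20, 0, 10] mm in the plate's frame, so 95 mm from the unmarked end; axes as the plate's
- plate_low (a point): middle of the underside's edge at the unmarked end, at [-75, 0, 0] mm in the plate's frame
- rest: fixed grey sample rest, yaw within 0.2 rad. Origin: centre of its underside on the bench; +x = away from the robot, from toe lip to cross bar. Base 160 x 100 x 8 mm. Plate with its low edge on the base at x = -56 mm in the rest's frame leans 30 degrees from level, touching the bar 118 mm from that edge; let go, it may slide a few mm down to the lip
- rest_toe (a point): foot of the rest's toe lip, at [-66, 0, 8] mm in the rest's frame, on the base's top; the lip (8 mm thick, 90 mm long across y) lies on the robot's side of this line and its top is 17 mm over the bench
- rest_bar (a point): middle of the rest's steel cross bar's axis, at [49, 0, 62] mm in the rest's frame; bar of 12 mm diameter along y, 96 mm long, between uprights 6 mm thick at y = -43 and +43 mm that end level with its upper part (68 mm over the bench)
- gauge: loose pen gauge, 0.13 to 0.22 kg, upright in its block. Origin: underside of its steel collar (32 mm diameter, z = 0 to 5 mm), which sits on the block's top; z = up its axis. Black body, 26 x 26 mm square (sides along x and y), z = 5 to 75 mm. Below: sleeve of 16 mm diameter to z = -30 mm, then the sprung 8 mm tip, round end at z = -48 mm. Lift it straight up over 50 mm to clear the block
- gauge_grip (a point): middle of the gauge's black body, 45 mm above its origin: grip here across two flats
- probe_tip (a point): the end of the gauge's sprung tip, on its axis, 48 mm below the gauge's origin when the tip is free (93 mm below the middle of the grip)
- gauge_tip (a joint): travel of the sprung tip into the gauge: 0 m free, 0.016 m bottomed; 500 N/m, so 4 N at 0.008 m
- stand: fixed wooden block 66 x 66 x 62 mm (height) with an upright 19 mm through hole in the middle, which holds the gauge. Origin: centre of its underside. Stands left or right of the rest
- steel_block: bystander: small rusty steel block 30 x 38 x 28 mm, loose; origin: centre of its underside
- bush: bystander: turned steel bush, 40 mm diameter, 34 mm high, loose; origin: centre of its underside
- collar_nut: bystander: rusty hexagon nut 29 x 33 x 18 mm, loose; origin: centre of its underside
Things that resemble listed ones, but are neither listed nor needed, are in the scene too. What is shaped like the gauge but pink or red is not meant.

How it is judged:
By the outcome, as a careful person would: the job done as asked, in the order asked, and still so for the second after the job is handed in, while the arm keeps its last pose, push and grip.
It also fails if it takes over 54 s, if anything falls off the work surface, if the arm or the gripper's body presses on something with over 40 N, if the wrist force passes 120 N, or if a joint passes its speed limit or range.

## Working session

There is one attempt and no reset: what is moved stays moved. The work goes in short steps, Python scripts to look and compute and a tool call to move; the robot and the scene stay as the last step left them, time stands still between calls to the robot, and variables do not carry over. Pictures are saved under pics/ and viewed, at most 10 in all, crops included, and the job is handed in when it is done.

Besides the shell and the picture viewer there is one more tool, called in YAML: its name, and indented under it one key for each argument. step_arm: Moves the arm, as the interface text tells. Its arguments: {"type":"object","properties":{"moves":{"type":"array","items":{"type":"object","properties":{"rx":{"type":"number"},"ry":{"type":"number"},"rz":{"type":"number"},"dx":{"type":"number"},"dy":{"type":"number"},"dz":{"type":"number"},"gripper":{"type":"number"}}}},"grip_force":{"type":"number"}},"required":["moves"]}

```bash
mkdir -p pics; python3 - <<'E'
from bench import r
import cv2
for n in("scene","top"):
    f=r.grab_frame(n); cv2.imwrite(f"pics/{n}0.png",f)
    c=r.camera_info(n); print(c)
print(r.get_obs(), r.tcp_to_tips)
E
```

```text
{'mtx': array([[364.36370972,   0.        , 258.88405559],
       [  0.        , 364.36370972, 196.21591579],
       [  0.        ,   0.        ,   1.        ]]), 'D': array([-0.08739445,  0.        ,  0.        ,  0.        ,  0.        ]), 'rvec': array([ 2.27254837, -0.58089891,  0.24964324]), 'tvec': array([-0.45143346,  0.23934574,  0.70006109])}
{'mtx': array([[376.58624704,   0.        , 260.57805896],
       [  0.        , 376.58624704, 187.89981609],
       [  0.        ,   0.        ,   1.        ]]), 'D': array([-0.03228728,  0.        ,  0.        ,  0.        ,  0.        ]), 'rvec': array([ 2.14613811, -2.20821713,  0.07010687]), 'tvec': array([0.06221139, 0.56526313, 0.90026563])}
{'clock': 0.1, 'joints': array([-1.32308742,  0.47773297,  0.02233778,  1.5563528 , -0.01149747,
        1.10929751, -0.08306589]), 'qvel': array([ 0.0005909 , -0.00096954,  0.00170846, -0.00147698, -0.00169947,
        0.00052601,  0.00011697]), 'tau': array([ 4.08251683e-03, -5.97764289e+01,  1.61331754e+00, -2.81956297e+01,
        1.27373741e-02,  5.10539277e-03,  4.66857409e-05]), 'tcp_pos': array([0.23496744, 0.63225143, 0.25241231]), 'orientation': array([-5.55836669e-01, -3.09185229e+00,  2.59699147e-03]), 'contact_force': array([-0.17549839,  0.17090566, -0.60330639]), 'moment': array([0.02135739, 0.02712016, 0.01581196]), 'gripper_force': 0.0, 'grip_width': 0.0861102626048087} 0.022
```

View pics/scene0.png

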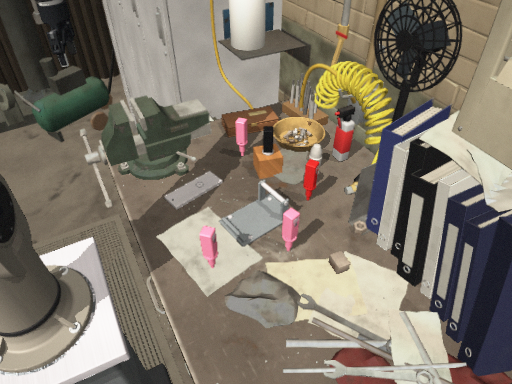

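View pics/top0.png

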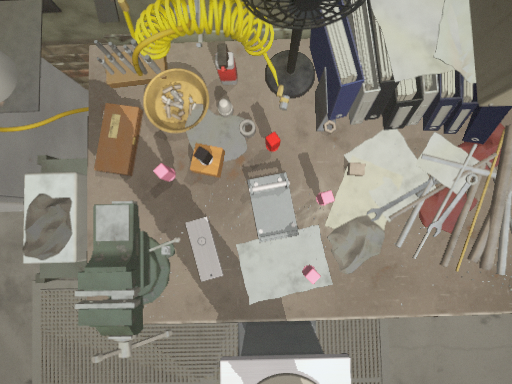

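Scene picture: the black gauge stands in the wooden block at scene (268,145) and top (204,155). The plate is at scene (193,189) and top (204,250). The rest is at scene (255,215) and top (271,208). Things that could be mistaken for the gauge:
- Pink ones at scene (241,135), (209,245) and (290,228).
- A red one at scene (312,170).

I choose the black one in the wood. Next I check it in a close crop and measure.

```bash
cat > h.py <<'E'
import cv2, numpy as np
from scipy.spatial.transform import Rotation as R
from bench import r
def ray(n,px):
    c=r.camera_info(n); u=cv2.undistortPoints(np.array(px,float).reshape(-1,1,2),c["mtx"],c["D"]).reshape(-1,2)
    M=cv2.Rodrigues(c["rvec"])[0]; o=-M.T@c["tvec"].ravel()
    return o,np.c_[u,np.ones(len(u))]@M
def onz(n,px,z):
    o,d=ray(n,px); return o+d*((z-o[2])/d[:,2])[:,None]
def proj(n,P):
    c=r.camera_info(n); return cv2.projectPoints(np.array(P,float).reshape(-1,1,3),c["rvec"],c["tvec"],c["mtx"],c["D"])[0].reshape(-1,2)
E
python3 - <<'E'
from h import *
t=cv2.imread("pics/top0.png"); s=cv2.imread("pics/scene0.png")
A=cv2.resize(t[135:285,180:310],None,fx=4,fy=4,interpolation=cv2.INTER_CUBIC)
cv2.imwrite("pics/topc.png",A)
B=cv2.resize(s[115:265,150:310],None,fx=4.0,fy=4.0,interpolation=cv2.INTER_CUBIC)
cv2.imwrite("pics/scenec.png",B)
for n in("scene","top"): print(n,ray(n,[[256,192]])[0])
E
```

```text
scene [ 0.23162435 -0.51629069  0.65647404]
top [0.49697159 0.03665762 0.94103471]
```

View pics/topc.png

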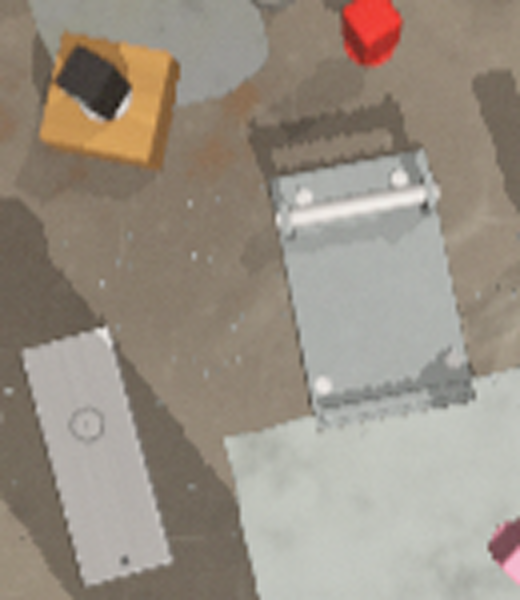

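View pics/scenec.png

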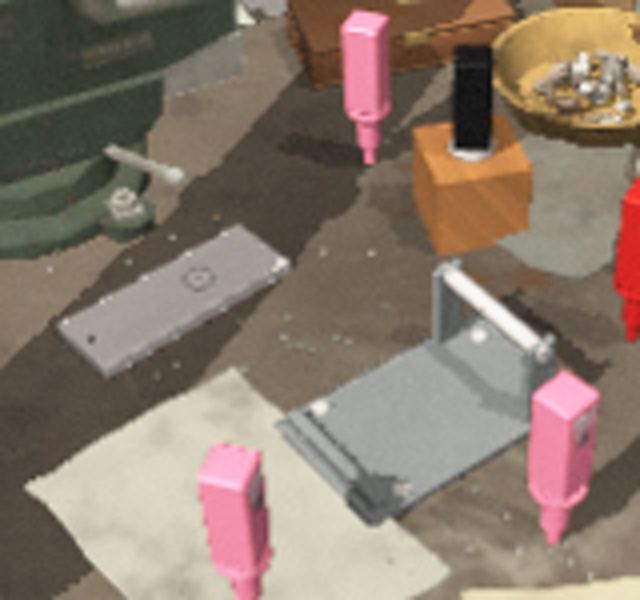

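The crops confirm the black gauge in the wooden block. In the top crop the plate corners are near (22,352), (105,330), (172,562) and (88,585). The rest's bar runs (283,217)-(435,190), and its base corners are (272,178), (425,150), (475,400) and (320,430).

```bash
python3 - <<'E'
from h import *
t=lambda p:(np.array(p,float)+.5)/4-.5+[180,135]
s=lambda p:(np.array(p,float)+.5)/4-.5+[150,115]
def show(n,P): print(n,np.round(np.array(P)*1000,1).tolist())
pc=onz("top",t([[22,352],[105,330],[172,562],[88,585]]),.010)
show("plate",pc); show("c",pc.mean(0))
print("sides",[round(np.linalg.norm(pc[i]-pc[i-1])*1e3) for i in range(4)])
far=pc[:2].mean(0);near=pc[2:].mean(0);d=far-near;print("yaw",np.arctan2(d[1],d[0]))
print("mark");show("t",onz("top",t([[87,425]]),.01));show("s",onz("scene",s([[199,279]]),.01));show("hole",onz("top",t([[124,560]]),.01))
ps=onz("scene",s([[238,226],[290,264],[108,374],[60,322]]),.010); show("plate s",ps); show("c",ps.mean(0))
b=onz("top",t([[272,178],[425,150],[475,400],[320,430]]),.008); show("base",b);show("c",b.mean(0))
bar=onz("top",t([[283,217],[435,190]]),.066);show("bar",bar);show("c",bar.mean(0))
bar=onz("scene",s([[446,268],[545,350]]),.066);show("bar s",bar);show("c",bar.mean(0))
d=b[:2].mean(0)-b[2:].mean(0);print("rest yaw",np.arctan2(d[1],d[0]))
# stand
w=onz("top",t([[66,31],[180,57],[157,170],[40,140]]),.062);show("stand",w);show("c",w.mean(0))
T=cv2.imread("pics/top0.png");m=((T.max(2)<60)*255).astype(np.uint8);m[:145]=0;m[170:]=0;m[:,:190]=0;m[:,216:]=0
c=max(cv2.findContours(m,0,2)[0],key=cv2.contourArea);print(cv2.minAreaRect(c))
print(cv2.boxPoints(cv2.minAreaRect(c)).tolist())
g=onz("top",t([[77,46],[131,78],[104,104],[56,82]]),.137);show("gtop",g)
sg=onz("scene",s([[455,48],[490,48]]),.137);show("sg",sg);show("collar s",onz("scene",s([[472,155]]),.062))
# vise etc: decoys tops
show("pink vs",onz("top",[[325,198]],.1));show("pink l",onz("top",[[165,172]],.1));show("red",onz("top",[[272,141]],.1));show("vise handle",onz("top",[[180,240],[165,262]],.05))
S=r.get_obs();print(R.from_rotvec(S["orientation"]).as_matrix().round(3).tolist())
E
```

```text
plate [[487.0, 235.1, 10.0], [499.2, 183.4, 10.0], [356.6, 144.9, 10.0], [344.0, 196.7, 10.0]]
c [421.7, 190.0, 10.0]
sides [148, 53, 148, 53]
yaw 0.2627088532150927
mark
t [[441.2, 195.5, 10.0]]
s [[440.3, 195.0, 10.0]]
hole [[358.5, 174.3, 10.0]]
plate s [[484.9, 233.6, 10.0], [500.0, 179.6, 10.0], [356.7, 139.4, 10.0], [345.0, 199.6, 10.0]]
c [421.6, 188.0, 10.0]
base [[590.7, 77.8, 8.0], [605.4, -17.9, 8.0], [449.9, -43.5, 8.0], [434.2, 52.3, 8.0]]
c [520.1, 17.2, 8.0]
bar [[561.9, 69.5, 66.0], [575.1, -19.5, 66.0]]
c [568.5, 25.0, 66.0]
bar s [[559.1, 70.0, 66.0], [574.7, -20.2, 66.0]]
c [566.9, 24.9, 66.0]
rest yaw 0.1625821988659386
stand [[676.4, 195.4, 62.0], [658.7, 128.0, 62.0], [592.0, 142.9, 62.0], [611.8, 211.7, 62.0]]
c [634.7, 169.5, 62.0]
((207.46153259277344, 158.3076934814453), (5.547001838684082, 10.53930377960205), 33.6900634765625)
[[202.2307586669922, 161.15383911132812], [208.07691955566406, 152.38461303710938], [212.6923065185547, 155.4615478515625], [206.8461456298828, 164.23077392578125]]
gtop [[652.7, 176.0, 137.0], [634.2, 147.0, 137.0], [620.5, 161.8, 137.0], [633.3, 187.7, 137.0]]
sg [[629.5, 185.9, 137.0], [649.5, 175.0, 137.0]]
collar s [[632.7, 166.7, 62.0]]
pink vs [[534.1, -97.9, 100.0]]
pink l [[603.1, 260.1, 100.0]]
red [[666.4, 16.5, 100.0]]
vise handle [[446.9, 239.3, 50.0], [396.4, 275.5, 50.0]]
[[-0.937, 0.348, -0.0], [0.348, 0.937, -0.002], [-0.0, -0.002, -1.0]]
```

```bash
cat >> h.py <<'E'
def tri(pt,ps):
    (o1,d1),(o2,d2)=ray("top",[pt]),ray("scene",[ps]); d1,d2=d1[0],d2[0]
    a=np.linalg.lstsq(np.c_[d1,-d2],o2-o1,rcond=None)[0]; p,q=o1+a[0]*d1,o2+a[1]*d2
    return (p+q)/2,np.linalg.norm(p-q)
def local(goal,Rg):
    """remaining shift (mm, tool axes) and turn (deg) to goal pose"""
    S=r.get_obs(); M=R.from_rotvec(S["orientation"])
    return (M.inv().apply(np.array(goal)-S["tcp_pos"])*1e3).round(1),(M.inv()*Rg).as_rotvec(degrees=True).round(1)
E
python3 - <<'E'
from h import *
for a,b in [((179,241),(195,159)),((134,205),(206,112)),((152,248),(181,166))]: print(tri(a,b))
yaw=.265; c,s=np.cos(yaw),np.sin(yaw)
Rg=R.from_matrix(np.array([[-c,-s,0],[-s,c,0],[0,0,-1.]]).T)
print(Rg.as_matrix())
print(local([.4168,.188,.30],Rg))
E
```

```text
(array([0.44809118, 0.23735245, 0.06385787]), np.float64(0.005692279770571305))
(array([0.52666378, 0.31748904, 0.1416176 ]), np.float64(0.004851800875476434))
(array([ 0.42792718,  0.32388001, -0.01310044]), np.float64(0.0061477264268860994))
[[-0.9650925  -0.26190927  0.        ]
 [-0.26190927  0.9650925   0.        ]
 [-0.          0.         -1.        ]]
(array([-325.2, -353.2,  -47. ]), array([ -0.1,  -0. , -35.6]))
```

step_arm:
  moves:
    - {"dx": -36,"dy": -40}
    - {"dx": -36,"dy": -40}
    - {"dx": -36,"dy": -40}
    - {"dx": -36,"dy": -40}
    - {"dx": -36,"dy": -40}
    - {"dx": -36,"dy": -40}
    - {"dx": -36,"dy": -40}
    - {"dx": -36,"dy": -40}
    - {"dx": -29,"dy": -39}
    - {"rz": -9,"gripper": 0.7}
    - {"rz": -9}
    - {"rz": -9}
    - {"rz": -8.6}
    - {"dz": 0}
  grip_force: 80

```text
invalid input at $.moves[0]: expected keys rx, ry, rz, dx, dy, dz, gripper
```

```bash
cat >> h.py <<'E'
def down(yaw,pitch=0):
    c,s=np.cos(yaw),np.sin(yaw)
    return R.from_matrix(np.array([[-c,-s,0],[-s,c,0],[0,0,-1.]]).T)*R.from_euler("y",-pitch)
E
python3 - <<'E'
from h import *
print(local([.4071,.1856,.0245],down(.265)), r.get_obs()["joints"].round(2),r.get_obs()["grip_width"])
cv2.imwrite("pics/t1.png",r.grab_frame("top"))
E
```

```text
(array([-316.9, -358.4,  228.5]), array([ -0.1,  -0. , -35.6])) [-1.32  0.48  0.02  1.56 -0.01  1.11 -0.08] 0.0861102626048087
```

All keys are required in each row.

step_arm:
  moves:
    - {"rx": 0,"ry": 0,"rz": 0,"dx": -36,"dy": -40,"dz": 0,"gripper": 1}
    - {"rx": 0,"ry": 0,"rz": 0,"dx": -36,"dy": -40,"dz": 0,"gripper": 1}
    - {"rx": 0,"ry": 0,"rz": 0,"dx": -36,"dy": -40,"dz": 0,"gripper": 1}
    - {"rx": 0,"ry": 0,"rz": 0,"dx": -36,"dy": -40,"dz": 0,"gripper": 1}
    - {"rx": 0,"ry": 0,"rz": 0,"dx": -36,"dy": -40,"dz": 0,"gripper": 1}
    - {"rx": 0,"ry": 0,"rz": 0,"dx": -36,"dy": -40,"dz": 0,"gripper": 1}
    - {"rx": 0,"ry": 0,"rz": 0,"dx": -36,"dy": -40,"dz": 0,"gripper": 1}
    - {"rx": 0,"ry": 0,"rz": 0,"dx": -36,"dy": -40,"dz": 0,"gripper": 1}
    - {"rx": 0,"ry": 0,"rz": 0,"dx": -29,"dy": -38,"dz": 0,"gripper": 1}
    - {"rx": 0,"ry": 0,"rz": -9,"dx": 0,"dy": 0,"dz": 0,"gripper": 0.7}
    - {"rx": 0,"ry": 0,"rz": -9,"dx": 0,"dy": 0,"dz": 0,"gripper": 0.7}
    - {"rx": 0,"ry": 0,"rz": -9,"dx": 0,"dy": 0,"dz": 0,"gripper": 0.7}
    - {"rx": 0,"ry": 0,"rz": -8.6,"dx": 0,"dy": 0,"dz": 0,"gripper": 0.7}
    - {"rx": 0,"ry": 0,"rz": 0,"dx": 0,"dy": 0,"dz": 0,"gripper": 0.7}
  grip_force: 80

```text
clock: 1.9
tcp_pos: [0.4074, 0.1866, 0.2532]
orientation: [0.414, -3.114, 0.0]
contact_force: [-0.8, -0.2, -0.8]
grip_width: 0.0723
gripper_force: 0.0
```

```bash
python3 - <<'E'
from h import *
S=r.get_obs();print(local([.4071,.1856,.0245],down(.265)), S["joints"].round(2),S["grip_width"],S["clock"])
E
```

```text
(array([  0.5,  -0.9, 228.7]), array([-0. , -0. , -0.1])) [-0.75  0.09  0.19  2.08 -0.02  0.97  1.29] 0.07228734068363431 1.9
```

step_arm:
  moves:
    - {"rx": 0,"ry": 0,"rz": 0,"dx": 0,"dy": -1,"dz": 50,"gripper": 0.7}
    - {"rx": 0,"ry": 0,"rz": 0,"dx": 0,"dy": 0,"dz": 50,"gripper": 0.7}
    - {"rx": 0,"ry": 0,"rz": 0,"dx": 0,"dy": 0,"dz": 50,"gripper": 0.7}
    - {"rx": 0,"ry": 0,"rz": 0,"dx": 0,"dy": 0,"dz": 40,"gripper": 0.7}
    - {"rx": 0,"ry": 0,"rz": 0,"dx": 0,"dy": 0,"dz": 20,"gripper": 0.7}
    - {"rx": 0,"ry": 0,"rz": 0,"dx": 0,"dy": 0,"dz": 10,"gripper": 0.7}
    - {"rx": 0,"ry": 0,"rz": 0,"dx": 0,"dy": 0,"dz": 5,"gripper": 0.7}
    - {"rx": 0,"ry": 0,"rz": 0,"dx": 0,"dy": 0,"dz": 3,"gripper": 0.7}
    - {"rx": 0,"ry": 0,"rz": 0,"dx": 0,"dy": 0,"dz": 0,"gripper": 0.7}
    - {"rx": 0,"ry": 0,"rz": 0,"dx": 0,"dy": 0,"dz": 0,"gripper": 0.2}
    - {"rx": 0,"ry": 0,"rz": 0,"dx": 0,"dy": 0,"dz": 0,"gripper": 0}
    - {"rx": 0,"ry": 0,"rz": 0,"dx": 0,"dy": 0,"dz": 0,"gripper": -0.5}
    - {"rx": 0,"ry": 0,"rz": 0,"dx": 0,"dy": 0,"dz": 0,"gripper": -0.5}
    - {"rx": 0,"ry": 0,"rz": 0,"dx": 0,"dy": 0,"dz": 0,"gripper": -0.5}
    - {"rx": 0,"ry": 0,"rz": 0,"dx": 0,"dy": 0,"dz": 0,"gripper": -0.5}
  grip_force: 80

```text
clock: 3.78
tcp_pos: [0.4082, 0.1861, 0.0267]
orientation: [-0.415, 3.113, 0.002]
contact_force: [-4.1, -2.3, 18.8]
grip_width: 0.0518
gripper_force: 79.8
```

step_arm:
  moves:
    - {"rx": 0,"ry": 0,"rz": 0,"dx": 0,"dy": 0,"dz": -10,"gripper": -0.5}
    - {"rx": 0,"ry": 0,"rz": 0,"dx": 0,"dy": 0,"dz": -20,"gripper": -0.5}
    - {"rx": 0,"ry": 0,"rz": 0,"dx": 0,"dy": 0,"dz": -40,"gripper": -0.5}
    - {"rx": 0,"ry": 0,"rz": 0,"dx": 0,"dy": 0,"dz": -40,"gripper": -0.5}
    - {"rx": 0,"ry": 0,"rz": 0,"dx": 0,"dy": 0,"dz": -30,"gripper": -0.5}
    - {"rx": 0,"ry": 0,"rz": 0,"dx": 0,"dy": 0,"dz": 0,"gripper": -0.5}
  grip_force: 80

```text
clock: 4.53
tcp_pos: [0.4089, 0.1864, 0.1674]
orientation: [-0.415, 3.11, 0.004]
contact_force: [-0.3, 0.4, -3.4]
grip_width: 0.0508
gripper_force: 84.0
```

```bash
python3 - <<'E'
from h import *
S=r.get_obs();print(S["tcp_pos"],S["grip_width"],S["contact_force"])
T=r.grab_frame("top");s=r.grab_frame("scene")
p=proj("top",[S["tcp_pos"]])[0].astype(int);q=proj("scene",[S["tcp_pos"]])[0].astype(int);print(p,q)
f=lambda I,p:cv2.resize(I[max(p[1]-60,0):p[1]+60,max(p[0]-50,0):p[0]+50],(400,480),interpolation=cv2.INTER_CUBIC)
cv2.imwrite("pics/g1.png",np.hstack([f(T,p),f(s,q)]))
E
```

```text
[0.40888752 0.1863957  0.16738948] 0.050774649482504285 [-0.34154943  0.35446685 -3.40530817]
[193 261] [180 140]
```

View pics/g1.png

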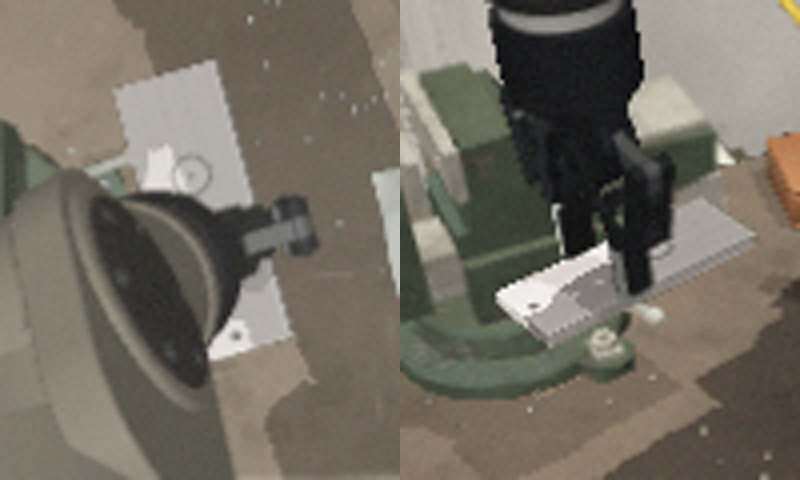

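The plate is held and level. Its mark is at crop (192,176), its hole at (237,336), and its far corners at (115,90) and (215,62). Next I work out the pose in the hand.

```bash
python3 - <<'E'
from h import *
S=r.get_obs();M=R.from_rotvec(S["orientation"])
P=(np.array([[192,176],[237,336],[115,90],[215,62]])+.5)/4-.5+[143,201]
W=onz("top",P,S["tcp_pos"][2]-.0265+.010)
print(W.round(4)); L=M.inv().apply(W-S["tcp_pos"])*1e3; print("tool frame",L.round(1))
rest=np.array([.520,.0172,0]);yr=.161
Rz=R.from_euler("z",yr)
# goal: plate low-edge point in rest frame (-56,0,8) pitch 30; plate in tool: x toward -tool x
mx=L[0,0]; print("grip dist from low edge", 95+mx)
g=95+mx
for up in(.06,.003):
    a=np.radians(30);u=np.array([np.cos(a),0,np.sin(a)]);n=np.array([-np.sin(a),0,np.cos(a)])
    tcp=rest+Rz.apply(np.array([-.056,0,.008+up])+u*g/1e3+n*.0265+np.array([0,0,0]))
    print(up,tcp.round(4),local(tcp,down(yr,a)),local(tcp,down(yr))[1], (tcp-S["tcp_pos"]).round(4))
E
```

```text
[[0.4423 0.1947 0.1485]
 [0.359  0.1725 0.1485]
 [0.4882 0.2347 0.1485]
 [0.5015 0.1816 0.1485]]
tool frame [[-36.1  -0.4  16.5]
 [ 50.    0.1  16.5]
 [-91.   26.2  16.5]
 [-89.9 -28.6  16.5]]
grip dist from low edge 58.850498749709026
0.06 [0.502  0.0143 0.1204] (array([ -46.4, -190.1,   44.6]), array([  1.6, -30. ,   5.9])) [ 0. -0.  6.] [ 0.0947 -0.1713 -0.0446]
0.003 [0.502  0.0143 0.0634] (array([ -46.4, -190.1,  101.6]), array([  1.6, -30. ,   5.9])) [ 0. -0.  6.] [ 0.0947 -0.1713 -0.1016]
```

step_arm:
  moves:
    - {"rx": 0,"ry": 0,"rz": 0,"dx": -8,"dy": -30,"dz": 0,"gripper": -0.5}
    - {"rx": 0,"ry": 0,"rz": 0,"dx": -10,"dy": -40,"dz": 0,"gripper": -0.5}
    - {"rx": 0,"ry": 0,"rz": 0,"dx": -10,"dy": -45,"dz": 0,"gripper": -0.5}
    - {"rx": 0,"ry": 0,"rz": 0,"dx": -10,"dy": -40,"dz": 0,"gripper": -0.5}
    - {"rx": 0,"ry": 0,"rz": 0,"dx": -8,"dy": -35,"dz": 0,"gripper": -0.5}
    - {"rx": 0,"ry": 0,"rz": 6,"dx": 0,"dy": 0,"dz": 0,"gripper": -0.5}
    - {"rx": 0,"ry": -5,"rz": 0,"dx": 0,"dy": 0,"dz": 0,"gripper": -0.5}
    - {"rx": 0,"ry": -8,"rz": 0,"dx": 0,"dy": 0,"dz": 0,"gripper": -0.5}
    - {"rx": 0,"ry": -8,"rz": 0,"dx": 0,"dy": 0,"dz": 0,"gripper": -0.5}
    - {"rx": 0,"ry": -6,"rz": 0,"dx": 0,"dy": 0,"dz": 0,"gripper": -0.5}
    - {"rx": 0,"ry": -3,"rz": 0,"dx": 0,"dy": 0,"dz": 0,"gripper": -0.5}
    - {"rx": 0,"ry": 0,"rz": 0,"dx": 0,"dy": 0,"dz": 0,"gripper": -0.5}
  grip_force: 80

```text
clock: 6.12
tcp_pos: [0.4992, 0.0176, 0.1635]
orientation: [-0.22, 2.668, 0.068]
contact_force: [1.1, 0.3, -3.1]
grip_width: 0.0509
gripper_force: 84.1
```

```bash
python3 - <<'E'
from h import *
S=r.get_obs();print(S["tcp_pos"].round(4),S["joints"].round(2),S["contact_force"].round(1))
a=np.radians(30)
print(local([.502,.0143,.0634],down(.161,a)))
T=r.grab_frame("top");s=r.grab_frame("scene")
p=proj("top",[S["tcp_pos"]])[0].astype(int);q=proj("scene",[S["tcp_pos"]])[0].astype(int);print(p,q)
f=lambda I,p:cv2.resize(I[max(p[1]-60,0):p[1]+60,max(p[0]-50,0):p[0]+50],(400,480),interpolation=cv2.INTER_CUBIC)
cv2.imwrite("pics/g2.png",np.hstack([f(T,p),f(s,q)]))
E
```

```text
[0.4992 0.0176 0.1635] [-0.65  0.17  0.56  2.39 -0.74  0.18  2.31] [ 1.1  0.3 -3.1]
(array([43. , -4.8, 90.4]), array([ 0.7, -3.3, -0. ]))
[274 215] [248 170]
```

View pics/g2.png

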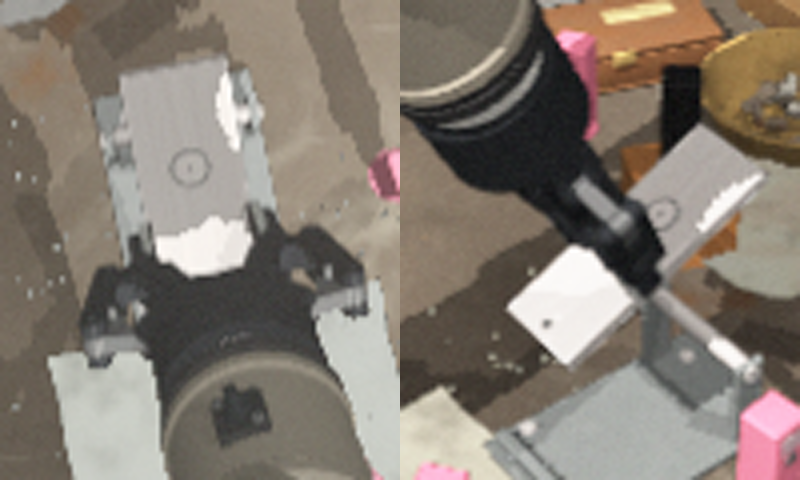

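Joints 4 and 6 are near their limits here, and pitch is 3° short. I'll descend partway and see whether the pitch becomes reachable.

step_arm:
  moves:
    - {"rx": 0,"ry": 0,"rz": 0,"dx": 7,"dy": -2,"dz": 15,"gripper": -0.5}
    - {"rx": 0,"ry": 0,"rz": 0,"dx": 9,"dy": -2,"dz": 18,"gripper": -0.5}
    - {"rx": 0,"ry": 0,"rz": 0,"dx": 7,"dy": 0,"dz": 15,"gripper": -0.5}
    - {"rx": 0,"ry": -1.5,"rz": 0,"dx": 0,"dy": 0,"dz": 0,"gripper": -0.5}
    - {"rx": 0,"ry": -1.5,"rz": 0,"dx": 0,"dy": 0,"dz": 0,"gripper": -0.5}
    - {"rx": 0,"ry": 0,"rz": 0,"dx": 0,"dy": 0,"dz": 0,"gripper": -0.5}
  grip_force: 80

```text
clock: 6.98
tcp_pos: [0.5085, 0.0131, 0.1433]
orientation: [-0.223, 2.642, 0.085]
contact_force: [0.6, 1.2, -2.0]
grip_width: 0.0511
gripper_force: 84.2
```

```bash
python3 - <<'E'
from h import *
S=r.get_obs();print(S["tcp_pos"].round(4),S["joints"].round(2),S["contact_force"].round(1))
a=np.radians(30)
print(local([.502,.0143,.0634],down(.161,a)))
E
```

```text
[0.5085 0.0131 0.1433] [-0.57  0.24  0.5   2.4  -1.36  0.17  2.96] [ 0.6  1.2 -2. ]
(array([43.2,  0.7, 67.5]), array([ 1.4, -1.8,  0.1]))
```

The wrist runs into its limits at 30° pitch. I'll set the plate down on free bench, regrip it with the tool tilted about 14° relative to it, and then place with less tool pitch.

step_arm:
  moves:
    - {"rx": 0,"ry": 7,"rz": 0,"dx": 0,"dy": 0,"dz": 0,"gripper": -0.5}
    - {"rx": 0,"ry": 7,"rz": 0,"dx": 0,"dy": 0,"dz": 0,"gripper": -0.5}
    - {"rx": 0,"ry": 7,"rz": 0,"dx": 0,"dy": 0,"dz": 0,"gripper": -0.5}
    - {"rx": 0,"ry": 7,"rz": 0,"dx": 0,"dy": 0,"dz": 0,"gripper": -0.5}
    - {"rx": 0,"ry": 0,"rz": 0,"dx": 0,"dy": 0,"dz": 0,"gripper": -0.5}
  grip_force: 80

```text
clock: 7.6
tcp_pos: [0.5131, 0.0188, 0.1422]
orientation: [-0.283, 3.062, 0.059]
contact_force: [0.1, 0.5, -2.6]
grip_width: 0.0508
gripper_force: 84.1
```

```bash
python3 - <<'E'
from h import *
S=r.get_obs();print(S["tcp_pos"].round(4),S["joints"].round(2),S["contact_force"].round(1))
print(local([.43,.135,.0267],down(.161)))
E
```

```text
[0.5131 0.0188 0.1422] [-0.86  0.48  0.93  2.13 -0.65  0.76  2.24] [ 0.1  0.5 -2.6]
(array([ 68.4, 125.8, 115.2]), array([1.9, 3.9, 1.3]))
```

step_arm:
  moves:
    - {"rx": 1.9,"ry": 3.9,"rz": 1.3,"dx": 0,"dy": 0,"dz": 0,"gripper": -0.5}
    - {"rx": 0,"ry": 0,"rz": 0,"dx": 12,"dy": 25,"dz": 0,"gripper": -0.5}
    - {"rx": 0,"ry": 0,"rz": 0,"dx": 16,"dy": 35,"dz": 0,"gripper": -0.5}
    - {"rx": 0,"ry": 0,"rz": 0,"dx": 20,"dy": 35,"dz": 0,"gripper": -0.5}
    - {"rx": 0,"ry": 0,"rz": 0,"dx": 20,"dy": 31,"dz": 0,"gripper": -0.5}
    - {"rx": 0,"ry": 0,"rz": 0,"dx": 0,"dy": 0,"dz": 20,"gripper": -0.5}
    - {"rx": 0,"ry": 0,"rz": 0,"dx": 0,"dy": 0,"dz": 30,"gripper": -0.5}
    - {"rx": 0,"ry": 0,"rz": 0,"dx": 0,"dy": 0,"dz": 25,"gripper": -0.5}
    - {"rx": 0,"ry": 0,"rz": 0,"dx": 0,"dy": 0,"dz": 10,"gripper": -0.5}
    - {"rx": 0,"ry": 0,"rz": 0,"dx": 0,"dy": 0,"dz": 0,"gripper": -0.5}
  grip_force: 80

```text
clock: 8.85
tcp_pos: [0.4234, 0.1312, 0.0574]
orientation: [0.247, -3.13, -0.004]
contact_force: [0.0, -0.4, -2.1]
grip_width: 0.051
gripper_force: 84.2
```

```bash
python3 - <<'E'
from h import *
S=r.get_obs();print(S["tcp_pos"].round(4),S["joints"].round(2),S["contact_force"].round(1))
print(local([.43,.135,.0267],down(.161)))
E
```

```text
[0.4234 0.1312 0.0574] [-1.08  0.57  0.81  2.28 -0.79  0.59  2.07] [ 0.  -0.4 -2.1]
(array([-7.1,  2.7, 30.7]), array([ 0.1, -0.1, -0.2]))
```

step_arm:
  moves:
    - {"rx": 0,"ry": 0,"rz": 0,"dx": 0,"dy": 0,"dz": 15,"gripper": -0.5}
    - {"rx": 0,"ry": 0,"rz": 0,"dx": 0,"dy": 0,"dz": 10,"gripper": -0.5}
    - {"rx": 0,"ry": 0,"rz": 0,"dx": 0,"dy": 0,"dz": 4,"gripper": -0.5}
    - {"rx": 0,"ry": 0,"rz": 0,"dx": 0,"dy": 0,"dz": 1.5,"gripper": -0.5}
    - {"rx": 0,"ry": 0,"rz": 0,"dx": 0,"dy": 0,"dz": 0,"gripper": 0.7}
    - {"rx": 0,"ry": 0,"rz": 0,"dx": 0,"dy": 0,"dz": 0,"gripper": 0.7}
    - {"rx": 0,"ry": 0,"rz": 0,"dx": 0,"dy": 0,"dz": 0,"gripper": 0.7}
    - {"rx": 0,"ry": 0,"rz": 0,"dx": 0,"dy": 0,"dz": -4,"gripper": 0.7}
    - {"rx": 0,"ry": 7,"rz": 0,"dx": 0,"dy": 0,"dz": 0,"gripper": 0.7}
    - {"rx": 0,"ry": 8,"rz": 0,"dx": 0,"dy": 0,"dz": 0,"gripper": 0.7}
    - {"rx": 0,"ry": 0,"rz": 0,"dx": 0,"dy": 0,"dz": 0,"gripper": 0.7}
  grip_force: 80

```text
clock: 10.22
tcp_pos: [0.4259, 0.1318, 0.0305]
orientation: [0.229, -2.872, 0.029]
contact_force: [0.2, -0.6, -0.3]
grip_width: 0.0726
gripper_force: 0.0
```

```bash
python3 - <<'E'
from h import *
S=r.get_obs();print(S["tcp_pos"].round(4),S["joints"].round(2),S["contact_force"].round(1),S["grip_width"])
print(local([.4275,.132,.029],down(.161,np.radians(-15))))
E
```

```text
[0.4259 0.1318 0.0305] [-0.98  0.75  0.78  2.11 -0.72  0.89  2.02] [ 0.2 -0.6 -0.3] 0.07258974610273346
(array([-2., -0.,  1.]), array([ 0.1,  0. , -0.1]))
```

step_arm:
  moves:
    - {"rx": 0,"ry": 0,"rz": 0,"dx": 0,"dy": 0,"dz": 1,"gripper": 0.4}
    - {"rx": 0,"ry": 0,"rz": 0,"dx": 0,"dy": 0,"dz": 0,"gripper": -0.5}
    - {"rx": 0,"ry": 0,"rz": 0,"dx": 0,"dy": 0,"dz": 0,"gripper": -0.5}
    - {"rx": 0,"ry": 0,"rz": 0,"dx": 0,"dy": 0,"dz": 0,"gripper": -0.5}
    - {"rx": 0,"ry": 0,"rz": 0,"dx": 0,"dy": 0,"dz": 0,"gripper": -0.5}
    - {"rx": 0,"ry": 0,"rz": 0,"dx": 8,"dy": 0,"dz": -25,"gripper": -0.5}
    - {"rx": 0,"ry": 0,"rz": 0,"dx": 10,"dy": 0,"dz": -40,"gripper": -0.5}
    - {"rx": 0,"ry": 0,"rz": 0,"dx": 10,"dy": 0,"dz": -45,"gripper": -0.5}
    - {"rx": 0,"ry": 0,"rz": 0,"dx": 0,"dy": 0,"dz": 0,"gripper": -0.5}
  grip_force: 85

```text
clock: 11.35
tcp_pos: [0.4261, 0.132, 0.1456]
orientation: [0.228, -2.875, 0.021]
contact_force: [-0.3, -0.1, -1.0]
grip_width: 0.0213
gripper_force: 0.0
```

```bash
python3 - <<'E'
from h import *
S=r.get_obs();print(S["tcp_pos"].round(4),S["joints"].round(2),S["contact_force"].round(1),S["grip_width"])
T=r.grab_frame("top");s=r.grab_frame("scene")
p=proj("top",[S["tcp_pos"]])[0].astype(int);q=proj("scene",[S["tcp_pos"]])[0].astype(int);print(p,q)
f=lambda I,p:cv2.resize(I[max(p[1]-60,0):p[1]+60,max(p[0]-50,0):p[0]+50],(400,480),interpolation=cv2.INTER_CUBIC)
cv2.imwrite("pics/g3.png",np.hstack([f(T,p),f(s,q)]))
E
```

```text
[0.4261 0.132  0.1456] [-1.12  0.57  0.96  2.07 -0.53  1.08  1.89] [-0.3 -0.1 -1. ] 0.02133558959710162
[220 251] [197 158]
```

View pics/g3.png

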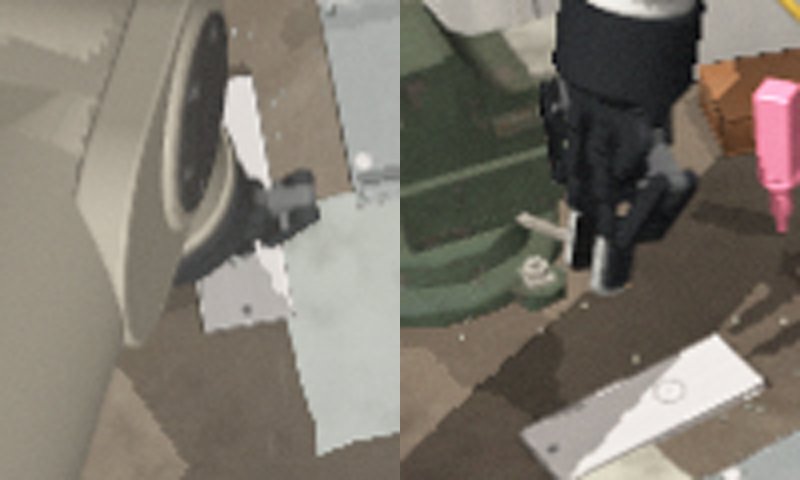

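The fingers missed: the pads slid off the top because I was too high. The plate lies flat, with its mark at scene crop (269,391), hole at (152,449), and far corners at (318,335) and (365,382). I'll measure it and go deeper.

```bash
python3 - <<'E'
from h import *
P=(np.array([[269,391],[152,449],[318,335],[365,382]])+.5)/4-.5+[147,98]
W=onz("scene",P,.01);print(W.round(4))
H=onz("top",(np.array([[248,309]])+.5)/4-.5+[170,191],.01);print("hole top",H.round(4))
d=W[0]-W[1];y=np.arctan2(d[1],d[0]);print("yaw",y,np.linalg.norm(d))
y=np.arctan2(*(W[0]-H[0])[1::-1]);print(y)
y=.161;u=np.array([np.cos(y),np.sin(y),0])
g=W[0]-u*.036; g[2]=.0
# aim: grasp point 8 mm above bench over g; TCP = that - z*3..13
Rg=down(y,np.radians(-15));z=Rg.apply([0,0,1])
t=g+[0,0,.006]-z*.0155; print(t,local(t,Rg))
E
```

```text
[[0.4572 0.1371 0.01  ]
 [0.3722 0.124  0.01  ]
 [0.5081 0.1716 0.01  ]
 [0.5154 0.115  0.01  ]]
hole top [[0.3736 0.1225 0.01  ]]
yaw 0.15384789540805496 0.08599147077987782
0.1732145266802744
[0.42564609 0.13201044 0.02097185] (array([-33.1,  -0.6, 117.8]), array([ 0.3, -0.1, -0.1]))
```

step_arm:
  moves:
    - {"rx": 0,"ry": 0,"rz": 0,"dx": -10,"dy": 0,"dz": 25,"gripper": 0.7}
    - {"rx": 0,"ry": 0,"rz": 0,"dx": -10,"dy": 0,"dz": 35,"gripper": 0.7}
    - {"rx": 0,"ry": 0,"rz": 0,"dx": -8,"dy": -0.5,"dz": 30,"gripper": 0.7}
    - {"rx": 0,"ry": 0,"rz": 0,"dx": -5,"dy": 0,"dz": 20,"gripper": 0.7}
    - {"rx": 0,"ry": 0,"rz": 0,"dx": 0,"dy": 0,"dz": 4,"gripper": 0.7}
    - {"rx": 0,"ry": 0,"rz": 0,"dx": 0,"dy": 0,"dz": 3,"gripper": 0.7}
    - {"rx": 0,"ry": 0,"rz": 0,"dx": 0,"dy": 0,"dz": 0,"gripper": 0.7}
  grip_force: 80

```text
clock: 12.32
tcp_pos: [0.4269, 0.1318, 0.0223]
orientation: [0.228, -2.871, 0.026]
contact_force: [-0.1, -1.5, 0.2]
grip_width: 0.0725
gripper_force: 0.0
```

step_arm:
  moves:
    - {"rx": 0,"ry": 0,"rz": 0,"dx": 0,"dy": 0,"dz": 0,"gripper": 0.4}
    - {"rx": 0,"ry": 0,"rz": 0,"dx": 0,"dy": 0,"dz": 0,"gripper": 0}
    - {"rx": 0,"ry": 0,"rz": 0,"dx": 0,"dy": 0,"dz": 0,"gripper": -0.3}
    - {"rx": 0,"ry": 0,"rz": 0,"dx": 0,"dy": 0,"dz": 0,"gripper": -0.3}
  grip_force: 80

```text
clock: 12.82
tcp_pos: [0.4272, 0.1319, 0.023]
orientation: [0.228, -2.87, 0.025]
contact_force: [-0.8, 0.0, 12.0]
grip_width: 0.0532
gripper_force: 81.4
```

step_arm:
  moves:
    - {"rx": 0,"ry": 0,"rz": 0,"dx": 4,"dy": 0,"dz": -14,"gripper": -0.3}
    - {"rx": 0,"ry": 0,"rz": 0,"dx": 8,"dy": 0,"dz": -30,"gripper": -0.3}
    - {"rx": 0,"ry": 0,"rz": 0,"dx": 8,"dy": 0,"dz": -30,"gripper": -0.3}
    - {"rx": 0,"ry": 0,"rz": 0,"dx": 8,"dy": 0,"dz": -30,"gripper": -0.3}
    - {"rx": 0,"ry": 0,"rz": 0,"dx": 4,"dy": 0,"dz": -15,"gripper": -0.3}
    - {"rx": 0,"ry": 0,"rz": 0,"dx": 0,"dy": 0,"dz": 0,"gripper": -0.3}
  grip_force: 80

```text
clock: 13.58
tcp_pos: [0.427, 0.1317, 0.1456]
orientation: [0.229, -2.871, 0.026]
contact_force: [-1.1, -0.0, -3.0]
grip_width: 0.0527
gripper_force: 84.9
```

```bash
cat > place.py <<'E'
from h import *
# plate in tool at grasp: tcp (.4272,.1319,.023), down(.161,-15deg); mark measured at scene (.4572,.1371,.01), low edge centre 95 mm behind
G=R.from_rotvec([0.228,-2.87,0.025]); t0=np.array([.4272,.1319,.023])
u=np.array([np.cos(.161),np.sin(.161),0]); low=np.array([.4572,.1371,0])-.095*u
lt=G.inv().apply(low-t0)          # low edge in tool
Pt=G.inv()*R.from_euler("z",.161)  # plate orientation in tool
rest=np.array([.520,.0172,0]);yr=.161;Rz=R.from_euler("z",yr)
def goal(up,xr=-.056,pitch=30):
    Pw=Rz*R.from_euler("y",-np.radians(pitch)); Rg=Pw*Pt.inv()
    return rest+Rz.apply([xr,0,.008+up])-Rg.apply(lt),Rg
E
python3 - <<'E'
from place import *
S=r.get_obs();print(S["tcp_pos"].round(4),S["joints"].round(2),S["contact_force"].round(1),S["grip_width"])
for up in(.07,.003):
    g,Rg=goal(up);print(g.round(4),local(g,Rg))
print((goal(.07)[0]-S["tcp_pos"]).round(3))
T=r.grab_frame("top");s=r.grab_frame("scene")
p=proj("top",[S["tcp_pos"]])[0].astype(int);q=proj("scene",[S["tcp_pos"]])[0].astype(int);print(p,q)
f=lambda I,p:cv2.resize(I[max(p[1]-60,0):p[1]+60,max(p[0]-50,0):p[0]+50],(400,480),interpolation=cv2.INTER_CUBIC)
cv2.imwrite("pics/g4.png",np.hstack([f(T,p),f(s,q)]))
E
```

```text
[0.427  0.1317 0.1456] [-1.11  0.57  0.96  2.06 -0.53  1.08  1.89] [-1.1 -0.  -3. ] 0.05268205809547785
[0.5086 0.015  0.1302] (array([ -63.9, -128.1,   -1.6]), array([ -0.1, -29.9,  -0.1]))
[0.5086 0.015  0.0632] (array([ -81.3, -128.4,   63.1]), array([ -0.1, -29.9,  -0.1]))
[ 0.082 -0.117 -0.015]
[220 251] [197 158]
```

View pics/g4.png

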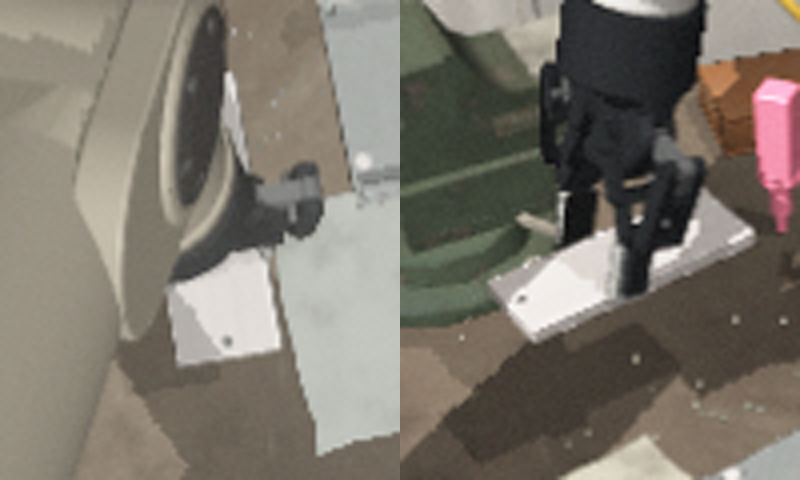

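The plate is held again; its hole is at scene crop (120,300) and top crop (227,341). I'll carry it over the rest and pitch it.

step_arm:
  moves:
    - {"rx": 0,"ry": 0,"rz": 0,"dx": -10,"dy": -22,"dz": 0,"gripper": -0.3}
    - {"rx": 0,"ry": 0,"rz": 0,"dx": -15,"dy": -30,"dz": 0,"gripper": -0.3}
    - {"rx": 0,"ry": 0,"rz": 0,"dx": -15,"dy": -30,"dz": 0,"gripper": -0.3}
    - {"rx": 0,"ry": 0,"rz": 0,"dx": -14,"dy": -26,"dz": 0,"gripper": -0.3}
    - {"rx": 0,"ry": 0,"rz": 0,"dx": -10,"dy": -20,"dz": -2,"gripper": -0.3}
    - {"rx": 0,"ry": -6,"rz": 0,"dx": 0,"dy": 0,"dz": 0,"gripper": -0.3}
    - {"rx": 0,"ry": -8,"rz": 0,"dx": 0,"dy": 0,"dz": 0,"gripper": -0.3}
    - {"rx": 0,"ry": -8,"rz": 0,"dx": 0,"dy": 0,"dz": 0,"gripper": -0.3}
    - {"rx": 0,"ry": -8,"rz": 0,"dx": 0,"dy": 0,"dz": 0,"gripper": -0.3}
    - {"rx": 0,"ry": 0,"rz": 0,"dx": 0,"dy": 0,"dz": 0,"gripper": -0.3}
  grip_force: 80

```text
clock: 14.92
tcp_pos: [0.5047, 0.0146, 0.1285]
orientation: [-0.225, 2.879, 0.036]
contact_force: [0.3, 0.1, -3.1]
grip_width: 0.0528
gripper_force: 85.0
```

```bash
python3 - <<'E'
from place import *
P=lambda a,o:(np.array(a)+.5)/4-.5+o
h,e=tri(P([227,341],[170,191]),P([120,300],[147,98]))
print("hole in tool at grasp view",G.inv().apply(h-np.array([.427,.1317,.1456])),"pred",lt+Pt.apply([.009,0,.01]),e)
S=r.get_obs();print(S["tcp_pos"].round(4),S["joints"].round(2),S["contact_force"].round(1),S["grip_width"])
for up in(.04,.003):
    g,Rg=goal(up);print(g.round(4),local(g,Rg))
E
```

```text
hole in tool at grasp view [0.04991898 0.00036893 0.02868557] pred [0.05026524 0.00011576 0.02699606] 0.002302935448642677
[0.5047 0.0146 0.1285] [-0.84  0.38  0.85  2.28 -0.77  0.45  2.33] [ 0.3  0.1 -3.1] 0.05283088102370388
[0.5086 0.015  0.1002] (array([ 3.4, -0.3, 28.4]), array([-0. , -0.3, -0.2]))
[0.5086 0.015  0.0632] (array([12.7, -0.5, 64.2]), array([-0. , -0.3, -0.2]))
```

step_arm:
  moves:
    - {"rx": 0,"ry": -0.3,"rz": 0,"dx": 3,"dy": 0,"dz": 15,"gripper": -0.3}
    - {"rx": 0,"ry": 0,"rz": 0,"dx": 4,"dy": 0,"dz": 20,"gripper": -0.3}
    - {"rx": 0,"ry": 0,"rz": 0,"dx": 3.5,"dy": 0,"dz": 18,"gripper": -0.3}
    - {"rx": 0,"ry": 0,"rz": 0,"dx": 2,"dy": -0.5,"dz": 10,"gripper": -0.3}
    - {"rx": 0,"ry": 0,"rz": 0,"dx": 0,"dy": 0,"dz": 0,"gripper": -0.3}
  grip_force: 80

```text
clock: 15.55
tcp_pos: [0.5132, 0.0154, 0.0645]
orientation: [-0.228, 2.872, 0.034]
contact_force: [-0.5, -0.1, -2.3]
grip_width: 0.0526
gripper_force: 85.0
```

```bash
python3 - <<'E'
from place import *
S=r.get_obs();print(S["tcp_pos"].round(4),S["joints"].round(2),S["contact_force"].round(1),S["grip_width"])
for up in(.003,0):
    g,Rg=goal(up);print(g.round(4),local(g,Rg))
E
```

```text
[0.5132 0.0154 0.0645] [-0.6   0.48  0.56  2.29 -1.02  0.31  2.56] [-0.5 -0.1 -2.3] 0.052599529690544565
[0.5086 0.015  0.0632] (array([4.8, 0.4, 0.1]), array([-0.1,  0.1, -0.1]))
[0.5086 0.015  0.0602] (array([5.6, 0.4, 3. ]), array([-0.1,  0.1, -0.1]))
```

step_arm:
  moves:
    - {"rx": 0,"ry": 0,"rz": 0,"dx": 4.8,"dy": 0,"dz": 0,"gripper": -0.3}
    - {"rx": 0,"ry": 0,"rz": 0,"dx": 0.4,"dy": 0,"dz": 1.5,"gripper": -0.3}
    - {"rx": 0,"ry": 0,"rz": 0,"dx": 0.4,"dy": 0,"dz": 1,"gripper": -0.3}
    - {"rx": 0,"ry": 0,"rz": 0,"dx": 0,"dy": 0,"dz": 0,"gripper": -0.3}
  grip_force: 80

```text
clock: 16.05
tcp_pos: [0.5082, 0.0146, 0.0622]
orientation: [-0.227, 2.868, 0.034]
contact_force: [0.2, -0.8, -1.9]
grip_width: 0.0529
gripper_force: 85.0
```

```bash
python3 - <<'E'
from place import *
S=r.get_obs();print(S["tcp_pos"].round(4),S["contact_force"].round(1))
g,Rg=goal(0);print(g.round(4),local(g,Rg))
T=r.grab_frame("top");s=r.grab_frame("scene")
cv2.imwrite("pics/g5.png",np.hstack([cv2.resize(I[y:y+120,x:x+100],(400,480),interpolation=cv2.INTER_CUBIC) for I,x,y in((T,220,150),(s,200,150))]))
E
```

```text
[0.5082 0.0146 0.0622] [ 0.2 -0.8 -1.9]
[0.5086 0.015  0.0602] (array([0.1, 0.4, 2. ]), array([-0.1,  0.3, -0.1]))
```

View pics/g5.png

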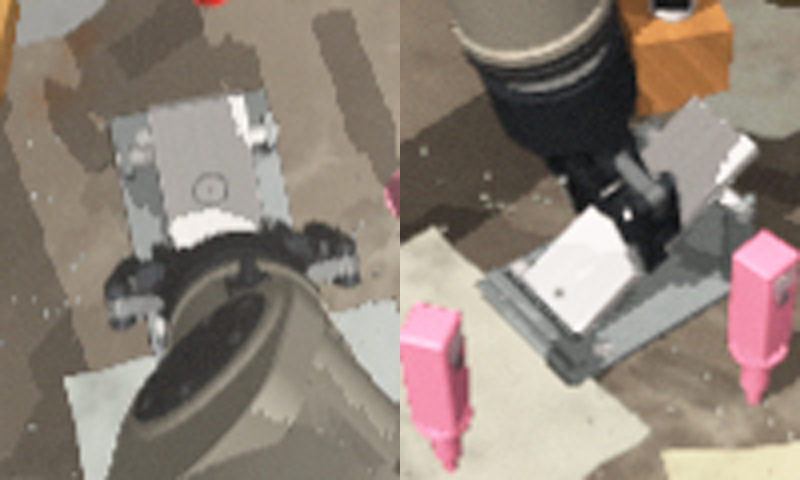

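The plate's low end is just inside the lip and its upper end is over the bar, between the uprights. I'll lower to contact and release.

step_arm:
  moves:
    - {"rx": 0,"ry": 0,"rz": 0,"dx": 0.3,"dy": 0,"dz": 1,"gripper": -0.3}
    - {"rx": 0,"ry": 0,"rz": 0,"dx": 0.3,"dy": 0,"dz": 1,"gripper": -0.3}
    - {"rx": 0,"ry": 0,"rz": 0,"dx": 0,"dy": 0,"dz": 0,"gripper": -0.3}
  grip_force: 80

```text
clock: 16.52
tcp_pos: [0.508, 0.0144, 0.0598]
orientation: [-0.227, 2.868, 0.034]
contact_force: [-0.1, 0.3, -2.6]
grip_width: 0.0526
gripper_force: 85.0
```

step_arm:
  moves:
    - {"rx": 0,"ry": 0,"rz": 0,"dx": 0.3,"dy": 0,"dz": 1,"gripper": -0.3}
    - {"rx": 0,"ry": 0,"rz": 0,"dx": 0,"dy": 0,"dz": 0,"gripper": -0.3}
  grip_force: 80

```text
clock: 16.77
tcp_pos: [0.5081, 0.0144, 0.0595]
orientation: [-0.226, 2.867, 0.035]
contact_force: [-4.5, -0.3, 9.5]
grip_width: 0.0528
gripper_force: 86.6
```

step_arm:
  moves:
    - {"rx": 0,"ry": 0,"rz": 0,"dx": 0.3,"dy": 0,"dz": 1,"gripper": -0.3}
    - {"rx": 0,"ry": 0,"rz": 0,"dx": 0,"dy": 0,"dz": 0,"gripper": -0.3}
  grip_force: 80

```text
clock: 17.02
tcp_pos: [0.5082, 0.0143, 0.0592]
orientation: [-0.226, 2.866, 0.036]
contact_force: [-11.5, 1.1, 26.3]
grip_width: 0.053
gripper_force: 88.8
```

step_arm:
  moves:
    - {"rx": 0,"ry": 0,"rz": 0,"dx": -0.3,"dy": 0,"dz": -1.5,"gripper": -0.3}
    - {"rx": 0,"ry": 0,"rz": 0,"dx": 0,"dy": 0,"dz": 0,"gripper": 0.4}
    - {"rx": 0,"ry": 0,"rz": 0,"dx": 0,"dy": 0,"dz": 0,"gripper": 0.6}
    - {"rx": 0,"ry": 0,"rz": 0,"dx": 0,"dy": 0,"dz": 0,"gripper": 0.7}
    - {"rx": 0,"ry": 0,"rz": 0,"dx": 0,"dy": 0,"dz": 0,"gripper": 0.7}
    - {"rx": 0,"ry": 0,"rz": 0,"dx": 4,"dy": 0,"dz": -15,"gripper": 0.7}
    - {"rx": 0,"ry": 0,"rz": 0,"dx": 8,"dy": 0,"dz": -30,"gripper": 0.7}
    - {"rx": 0,"ry": 0,"rz": 0,"dx": 0,"dy": 0,"dz": -40,"gripper": 0.7}
    - {"rx": 0,"ry": 7,"rz": 0,"dx": 0,"dy": 0,"dz": -40,"gripper": 0.7}
    - {"rx": 0,"ry": 8,"rz": 0,"dx": 0,"dy": 0,"dz": -40,"gripper": 0.7}
    - {"rx": 0,"ry": 8,"rz": 0,"dx": 0,"dy": 0,"dz": 0,"gripper": 0.7}
    - {"rx": 0,"ry": 7,"rz": 0,"dx": 0,"dy": 0,"dz": 0,"gripper": 0.7}
    - {"rx": 0,"ry": 0,"rz": 0,"dx": 0,"dy": 0,"dz": 0,"gripper": 0.7}
  grip_force: 80

```text
clock: 18.65
tcp_pos: [0.4597, 0.0063, 0.2157]
orientation: [0.229, -2.874, 0.03]
contact_force: [0.1, 0.2, -0.3]
grip_width: 0.0728
gripper_force: 0.0
```

```bash
python3 - <<'E'
from h import *
S=r.get_obs();print(S["tcp_pos"].round(4),S["joints"].round(2),S["contact_force"].round(1))
print(R.from_rotvec(S["orientation"]).as_matrix().round(2).tolist())
T=r.grab_frame("top");s=r.grab_frame("scene");cv2.imwrite("pics/t6.png",T);cv2.imwrite("pics/s6.png",s)
# gauge: black pixels in scene near block, edges
for n,I,(x0,y0,x1,y1) in(("scene",s,(250,118,290,160)),("top",cv2.imread("pics/top0.png"),(185,140,220,180))):
    m=(I[y0:y1,x0:x1].max(2)<55).astype(np.uint8)
    print(n,x0,y0);print("\n".join("".join(".#"[v] for v in row) for row in m))
E
```

```text
[0.4597 0.0063 0.2157] [-0.96  0.51  1.09  1.98 -0.4   1.21  2.06] [ 0.1  0.2 -0.3]
[[-0.95, -0.16, -0.25], [-0.15, 0.99, -0.04], [0.26, -0.0, -0.97]]
scene 250 118
########................................
#######.................................
#######.................................
#######.................................
#######.................................
#######.................................
.######.................................
..#.###.................................
......#........##....#..................
..............#########.................
##............#########.................
##............#########.................
##............#########.................
#.............#########.................
#..............########.................
##...####........######.................
###..####.......#######.................
###.######......#######.................
###########....########.................
##.########....#########................
#...######.....#########................
#...#######....#########................
##########....#########..........
[... 1538 characters left out ...]
.##.##..........
...................######..........
....................####...........
.....................##............
...................................
...................................
...................................
...................................
...................................
...................................
...................................
...................................
...................................
...................................
...................................
...................................
...................................
...................................
...................................
...................................
```

```bash
cat > gauge.py <<'E'
from h import *
gp=np.array([.6355,.170,.107]); Rg=down(np.radians(-30),np.radians(-15)); gt=gp-Rg.apply([0,0,.003])
E
python3 - <<'E'
from gauge import *
T=cv2.imread("pics/top0.png")[140:180,185:225]
A=cv2.resize(T,None,fx=8,fy=8,interpolation=cv2.INTER_CUBIC)
m=((A.max(2)<95)*255).astype(np.uint8);c=max(cv2.findContours(m,0,2)[0],key=cv2.contourArea);h=cv2.approxPolyDP(cv2.convexHull(c),6,True)[:,0]
P=(h+.5)/8-.5+[185,140];print(P.round(1).tolist());print((onz("top",P,.137)[:,:2]*1e3).round(0).tolist());print((onz("top",P,.067)[:,:2]*1e3).round(0).tolist())
# predicted silhouette
R0=R.from_euler("z",-30,degrees=True);C=np.array([[a,b,0] for a,b in((13,13),(13,-13),(-13,-13),(-13,13))])/1e3
for z in(.137,.067):print("pred",z,proj("top",R0.apply(C)+[.6355,.170,z]).round(1).tolist())
S=r.get_obs()
for dz in(.1,0):
    g=gt+[0,0,dz];print(g.round(4),local(g,Rg))
E
```

```text
[[198.9, 146.3], [207.9, 151.1], [211.9, 156.2], [207.1, 164.3], [193.8, 154.9]]
[[652.0, 176.0], [641.0, 156.0], [630.0, 148.0], [612.0, 159.0], [634.0, 187.0]]
[[666.0, 188.0], [654.0, 167.0], [641.0, 158.0], [622.0, 169.0], [646.0, 200.0]]
pred 0.137 [[199.4, 145.8], [209.9, 151.4], [204.1, 161.9], [193.6, 156.3]]
pred 0.067 [[204.6, 151.4], [214.3, 156.6], [208.9, 166.2], [199.2, 161.0]]
[0.6362 0.1696 0.2099] (array([-196.5,  134.2,  -45.1]), array([-9.9,  0.2, 37.7]))
[0.6362 0.1696 0.1099] (array([-222. ,  134.1,   51.6]), array([-9.9,  0.2, 37.7]))
```

step_arm:
  moves:
    - {"rx": 0,"ry": 0,"rz": 0,"dx": -25,"dy": 15,"dz": -10,"gripper": 0.7}
    - {"rx": 0,"ry": 0,"rz": 0,"dx": -40,"dy": 28,"dz": -10,"gripper": 0.7}
    - {"rx": 0,"ry": 0,"rz": 0,"dx": -40,"dy": 30,"dz": -10,"gripper": 0.7}
    - {"rx": 0,"ry": 0,"rz": 0,"dx": -40,"dy": 28,"dz": -10,"gripper": 0.7}
    - {"rx": 0,"ry": 0,"rz": 0,"dx": -32,"dy": 20,"dz": -5,"gripper": 0.7}
    - {"rx": 0,"ry": 0,"rz": 0,"dx": -20,"dy": 14,"dz": 0,"gripper": 0.7}
    - {"rx": -2.5,"ry": 0,"rz": 9.4,"dx": 0,"dy": 0,"dz": 0,"gripper": 0.7}
    - {"rx": -2.5,"ry": 0,"rz": 9.4,"dx": 0,"dy": 0,"dz": 0,"gripper": 0.7}
    - {"rx": -2.5,"ry": 0,"rz": 9.4,"dx": 0,"dy": 0,"dz": 0,"gripper": 0.7}
    - {"rx": -2.5,"ry": 0,"rz": 9.4,"dx": 0,"dy": 0,"dz": 0,"gripper": 0.7}
    - {"rx": 0,"ry": 0,"rz": 0,"dx": 0,"dy": 0,"dz": 0,"gripper": 0.7}
  grip_force: 80

```text
clock: 20.12
tcp_pos: [0.636, 0.1701, 0.2109]
orientation: [-0.746, -2.793, -0.102]
contact_force: [-0.4, 0.1, 0.1]
grip_width: 0.0727
gripper_force: 0.0
```

```bash
sed -i 's/\.6355,\.170,/.6365,.1715,/' gauge.py; python3 - <<'E'
from gauge import *
S=r.get_obs();print(S["tcp_pos"].round(4),S["joints"].round(2),S["contact_force"].round(1))
for dz in(.1,0):
    g=gt+[0,0,dz];print(g.round(4),local(g,Rg))
E
```

```text
[0.636  0.1701 0.2109] [-0.87  0.83  1.04  1.54 -0.81  1.46  1.37] [-0.4  0.1  0.1]
[0.6372 0.1711 0.2099] (array([-0.7,  1.5,  0.8]), array([0.2, 0.2, 0.1]))
[0.6372 0.1711 0.1099] (array([-26.3,   1.1,  97.5]), array([0.2, 0.2, 0.1]))
```

step_arm:
  moves:
    - {"rx": 0,"ry": 0,"rz": 0,"dx": -6,"dy": 1,"dz": 22,"gripper": 0.7}
    - {"rx": 0,"ry": 0,"rz": 0,"dx": -8,"dy": 0,"dz": 30,"gripper": 0.7}
    - {"rx": 0,"ry": 0,"rz": 0,"dx": -7,"dy": 0,"dz": 28,"gripper": 0.7}
    - {"rx": 0,"ry": 0,"rz": 0,"dx": -5,"dy": 0,"dz": 17,"gripper": 0.7}
    - {"rx": 0,"ry": 0,"rz": 0,"dx": 0,"dy": 0,"dz": 0,"gripper": 0.7}
    - {"rx": 0,"ry": 0,"rz": 0,"dx": 0,"dy": 0,"dz": 0,"gripper": 0.7}
  grip_force: 40

```text
clock: 20.88
tcp_pos: [0.6381, 0.1722, 0.1104]
orientation: [-0.743, -2.794, -0.102]
contact_force: [0.5, -0.4, 0.6]
grip_width: 0.0725
gripper_force: 0.0
```

```bash
python3 - <<'E'
from gauge import *
S=r.get_obs();print(S["tcp_pos"].round(4),S["contact_force"].round(1));print(local(gt,Rg))
E
```

```text
[0.6381 0.1722 0.1104] [ 0.5 -0.4  0.6]
(array([ 0.1, -1.4,  0.5]), array([0.1, 0.2, 0.2]))
```

step_arm:
  moves:
    - {"rx": 0,"ry": 0,"rz": 0,"dx": 0,"dy": -0.7,"dz": 0,"gripper": 0.2}
    - {"rx": 0,"ry": 0,"rz": 0,"dx": 0,"dy": 0,"dz": 0,"gripper": -0.2}
    - {"rx": 0,"ry": 0,"rz": 0,"dx": 0,"dy": 0,"dz": 0,"gripper": -0.6}
    - {"rx": 0,"ry": 0,"rz": 0,"dx": 0,"dy": 0,"dz": 0,"gripper": -0.8}
    - {"rx": 0,"ry": 0,"rz": 0,"dx": 0,"dy": 0,"dz": 0,"gripper": -0.8}
    - {"rx": 0,"ry": 0,"rz": 0,"dx": 0,"dy": 0,"dz": 0,"gripper": -0.8}
  grip_force: 40

```text
clock: 21.62
tcp_pos: [0.6374, 0.1718, 0.1101]
orientation: [-0.743, -2.793, -0.102]
contact_force: [-0.1, 0.3, 4.8]
grip_width: 0.0254
gripper_force: 40.6
```

```bash
python3 - <<'E'
from gauge import *
S=r.get_obs();print(S["tcp_pos"].round(4),S["contact_force"].round(1),S["moment"].round(2),S["grip_width"]);M=R.from_rotvec(S["orientation"])
print("force tool",M.inv().apply(S["contact_force"]).round(1))
E
```

```text
[0.6374 0.1718 0.1101] [-0.1  0.3  4.8] [ 0.04  0.07 -0.01] 0.025379852980270703
force tool [ 1.5  0.2 -4.6]
```

step_arm:
  moves:
    - {"rx": 0,"ry": 0,"rz": 0,"dx": 0,"dy": 0,"dz": 0,"gripper": -0.8}
    - {"rx": 0,"ry": 0,"rz": 0,"dx": 2.6,"dy": 0,"dz": -9.7,"gripper": -0.8}
    - {"rx": 0,"ry": 0,"rz": 0,"dx": 3.9,"dy": 0,"dz": -14.5,"gripper": -0.8}
    - {"rx": 0,"ry": 0,"rz": 0,"dx": 5.2,"dy": 0,"dz": -19.3,"gripper": -0.8}
    - {"rx": 0,"ry": 0,"rz": 0,"dx": 5.2,"dy": 0,"dz": -19.3,"gripper": -0.8}
    - {"rx": 0,"ry": 0,"rz": 0,"dx": 5.2,"dy": 0,"dz": -19.3,"gripper": -0.8}
    - {"rx": 0,"ry": 0,"rz": 0,"dx": 5.2,"dy": 0,"dz": -19.3,"gripper": -0.8}
    - {"rx": 0,"ry": 0,"rz": 0,"dx": 0,"dy": 0,"dz": 0,"gripper": -0.8}
  grip_force: 60

```text
clock: 22.62
tcp_pos: [0.6376, 0.1714, 0.2166]
orientation: [-0.744, -2.795, -0.103]
contact_force: [0.5, -0.4, -2.1]
grip_width: 0.0252
gripper_force: 59.5
```

```bash
python3 - <<'E'
from gauge import *
S=r.get_obs();print(S["tcp_pos"].round(4),S["contact_force"].round(1),S["joints"].round(2))
s0=cv2.imread("pics/s6.png");t0=cv2.imread("pics/t6.png")
s=r.grab_frame("scene");t=r.grab_frame("top");cv2.imwrite("pics/s7.png",s);cv2.imwrite("pics/t7.png",t)
# expected gauge collar / tip in images
M=R.from_rotvec(S["orientation"]);G=R.from_rotvec([-.743,-2.793,-.102])
def W(h): return S["tcp_pos"]+(M*G.inv()).apply(np.array([.6365,.1715,h])-[.6374,.1718,.1101])
for h in(.014,.032,.0645):print(h,W(h).round(4),proj("scene",[W(h)]).round(1),proj("top",[W(h)]).round(1))
# one montage: left scene gauge now x5; right two plate on rest
a=cv2.resize(s[100:190,235:305],(350,450),interpolation=cv2.INTER_CUBIC);b=cv2.resize(s[145:235,215:305],(450,450),interpolation=cv2.INTER_CUBIC)
cv2.imwrite("pics/g7.png",np.hstack([a,b]))
E
```

```text
[0.6376 0.1714 0.2166] [ 0.5 -0.4 -2.1] [-0.87  0.83  1.04  1.53 -0.81  1.47  1.36]
0.014 [0.6369 0.1711 0.1205] [[268.5 134. ]] [[202.5 154.5]]
0.032 [0.6368 0.1711 0.1385] [[268.6 128.1]] [[201.1 153.2]]
0.0645 [0.6368 0.1711 0.171 ] [[268.9 117.2]] [[198.4 150.6]]
```

View pics/g7.png

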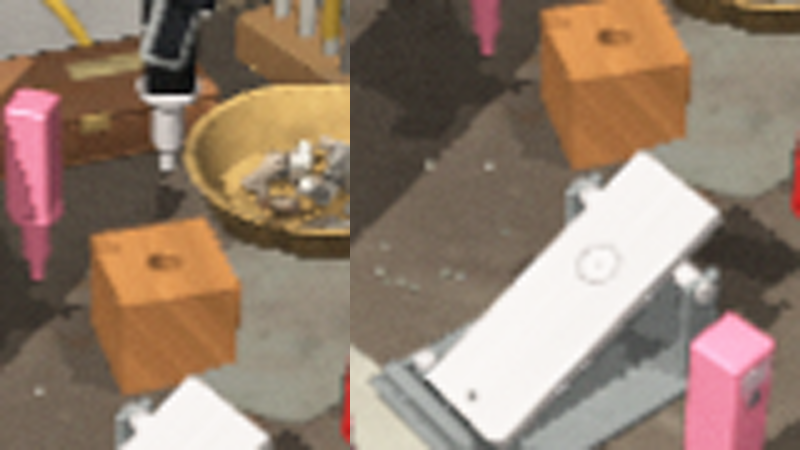

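The gauge hangs upright in the hand, tip at scene (268,134), matching the prediction. The plate leans properly: its low end is behind the lip, its upper end is over the bar, its mark is at scene (264.3,197.7), and its hole is at (239.3,223.9). Next I locate the mark and compute the press pose.

```bash
cat > press.py <<'E'
from gauge import *
rest=np.array([.520,.0172,0]);yr=.161;Rz=R.from_euler("z",yr);a=np.radians(30)
n=Rz.apply([-np.sin(a),0,np.cos(a)]);p0=rest+Rz.apply([.049,0,.062])+.016*n
def onplate(cam,px):
    o,d=ray(cam,px);return o+d*(((p0-o)@n)/(d@n))[:,None]
G=R.from_rotvec([-.743,-2.793,-.102]);tipT=G.inv().apply(np.array([.6365,.1715,.014])-[.6374,.1718,.1101])
Gt=G.inv()  # gauge (world-upright at grasp, yaw 0) orientation in tool
def goal(mark,off):
    # choose tool orientation: yaw yr, gauge axis along n (pitch 30 -> tool pitch 15)
    axT=G.inv().apply([0,0,1])                       # gauge axis in tool
    Rg=down(yr,np.radians(15)); ax=Rg.apply(axT)
    c=np.cross(ax,n); Rg=R.from_rotvec(c/np.linalg.norm(c)*np.arcsin(np.linalg.norm(c)))*Rg
    return mark+off*n-Rg.apply(tipT),Rg
E
python3 - <<'E'
from press import *
m=onplate("scene",[[264.3,197.7]])[0];h=onplate("scene",[[239.3,223.9]])[0]
print("mark",m,"hole",h,np.linalg.norm(m-h), "low edge x in rest",Rz.inv().apply(m-.095*(m-h)/np.linalg.norm(m-h)-.01*n-rest))
c=onplate("scene",np.array([[292,152],[370,212],[148,440],[76,372]])/5+[215,145]);print(c.round(4).tolist())
print("yaw plate",np.arctan2(*(c[:2].mean(0)-c[2:].mean(0))[1::-1]))
T=cv2.cvtColor(cv2.imread("pics/t7.png"),6);q=proj("top",[m])[0];print("top pred",q)
x,y=(q-9).round().astype(int);print(T[y:y+19,x:x+19])
for off in(.06,.0):
    g,Rg=goal(m,off);print(g.round(4),local(g,Rg),np.degrees(np.arccos(-Rg.as_matrix()[2,2])).round(1))
E
```

```text
mark [0.53945431 0.01894934 0.06343365] hole [0.46671769 0.00807955 0.02097621] 0.08491997943993282 low edge x in rest [-0.05778432 -0.00035056  0.00727625]
[[0.5822, 0.0511, 0.0907], [0.5919, -0.0036, 0.0912], [0.466, -0.0204, 0.0179], [0.4555, 0.0346, 0.0171]]
yaw plate 0.13116267188340436
top pred [272.31195241 197.90692269]
[[225 224 225 224 224 223 224 223 226 225 225 224 224 224 224 224 224 225
  225]
 [224 224 225 224 224 225 223 225 226 225 226 222 223 225 225 224 224 226
  224]
 [225 223 224 223 225 225 225 224 226 224 226 224 222 224 224 225 224 224
  224]
 [225 224 225 224 223 226 224 224 224 224 226 223 223 225 224 225 223 224
  223]
 [225 224 225 224 225 225 224 223 203 207 206 213 223 225 223 224 222 225
  223]
 [226 225 224 223 224 225 215 195 186 202 204 210 198 223 223 224 225 224
  224]
 [226 226 223 224 224 226 190 209 215 223 223 225 200 205 222 224 223 224
  223]
 [226 225 224 225 222 202 195 227 229 230 230 230 224 192 221 223 224 224
  225]
 [227 225 223 225 222 176 217 228 229 211 219 230 229 193 212 222 223 225
  223]
 [226 225 223 224 223 185 225 228 228 216
[... 253 characters left out ...]
14 222 223 222 224 223
  224]
 [225 225 226 222 224 224 225 221 218 213 213 223 225 223 222 223 222 222
  223]
 [225 227 225 225 225 224 225 226 224 224 224 224 226 224 223 224 222 222
  223]
 [225 227 225 224 224 223 225 226 226 223 224 224 225 223 223 224 222 223
  222]
 [225 227 226 225 224 224 225 226 227 223 223 225 224 225 223 224 222 222
  223]
 [224 227 224 226 224 223 224 224 226 223 223 225 224 223 224 224 221 223
  222]
 [223 226 225 227 222 224 223 224 225 224 222 225 224 226 224 223 221 222
  222]]
[0.4628 0.0072 0.1989] (array([  62.7, -229.1,   31.9]), array([ -0.1, -28.8, -39.6])) 15.1
[0.4925 0.012  0.147 ] (array([  26.8, -210.4,   76.2]), array([ -0.1, -28.8, -39.6])) 15.1
```

step_arm:
  moves:
    - {"rx": 0,"ry": 0,"rz": 0,"dx": 5,"dy": -10,"dz": -18,"gripper": -0.8}
    - {"rx": 0,"ry": 0,"rz": 0,"dx": 10,"dy": -35,"dz": 0,"gripper": -0.8}
    - {"rx": 0,"ry": 0,"rz": 0,"dx": 12,"dy": -45,"dz": 0,"gripper": -0.8}
    - {"rx": 0,"ry": 0,"rz": 0,"dx": 12,"dy": -45,"dz": 0,"gripper": -0.8}
    - {"rx": 0,"ry": 0,"rz": 0,"dx": 12,"dy": -45,"dz": 2,"gripper": -0.8}
    - {"rx": 0,"ry": 0,"rz": 0,"dx": 12,"dy": -40,"dz": 2,"gripper": -0.8}
    - {"rx": 0,"ry": -4,"rz": -5.5,"dx": 0,"dy": 0,"dz": 0,"gripper": -0.8}
    - {"rx": 0,"ry": -5.6,"rz": -7.7,"dx": 0,"dy": 0,"dz": 0,"gripper": -0.8}
    - {"rx": 0,"ry": -5.6,"rz": -7.7,"dx": 0,"dy": 0,"dz": 0,"gripper": -0.8}
    - {"rx": 0,"ry": -5.6,"rz": -7.7,"dx": 0,"dy": 0,"dz": 0,"gripper": -0.8}
    - {"rx": 0,"ry": -4,"rz": -5.5,"dx": 0,"dy": 0,"dz": 0,"gripper": -0.8}
    - {"rx": 0,"ry": -4,"rz": -5.5,"dx": 0,"dy": 0,"dz": 0,"gripper": -0.8}
    - {"rx": 0,"ry": 0,"rz": 0,"dx": 0,"dy": 0,"dz": 0,"gripper": -0.8}
  grip_force: 60

```text
clock: 24.35
tcp_pos: [0.4736, 0.0072, 0.2413]
orientation: [-0.199, 2.9, 0.042]
contact_force: [-0.0, 1.2, -1.1]
grip_width: 0.0256
gripper_force: 59.7
```

```bash
cat > rem.py <<'E'
from press import *
S=r.get_obs();print(S["tcp_pos"].round(4),S["joints"].round(2),S["contact_force"].round(1),(S["contact_force"]@n).round(2))
m=np.array([.5397,.0190,.0634]);M=R.from_rotvec(S["orientation"])
tip=S["tcp_pos"]+M.apply(tipT);print("tip vs mark, rest axes mm (along,across,normal)",(np.array([(tip-m)@v for v in(Rz.apply([np.cos(a),0,np.sin(a)]),Rz.apply([0,1,0]),n)])*1e3).round(1),"axis err deg",np.degrees(np.arccos((M*G.inv()).apply([0,0,1])@n)).round(2))
for off in(.03,.004,0,-.008):
    g,Rg=goal(m,off);print(off,local(g,Rg))
E
python3 rem.py
```

```text
[0.4736 0.0072 0.2413] [-1.39 -0.    1.3   2.23 -0.04  0.67  1.65] [-0.   1.2 -1.1] -1.04
tip vs mark, rest axes mm (along,across,normal) [27.4 -2.  91.6] axis err deg 1.63
0.03 (array([11.5,  1. , 67.6]), array([ 0.2, -1.6, -1.5]))
0.004 (array([ 4.1,  1. , 92.5]), array([ 0.2, -1.6, -1.5]))
0 (array([ 3. ,  1. , 96.4]), array([ 0.2, -1.6, -1.5]))
-0.008 (array([  0.7,   1. , 104. ]), array([ 0.2, -1.6, -1.5]))
```

step_arm:
  moves:
    - {"rx": 0.2,"ry": -1.6,"rz": -1.5,"dx": 0,"dy": 0,"dz": 0,"gripper": -0.8}
    - {"rx": 0,"ry": 0,"rz": 0,"dx": 2,"dy": 1,"dz": 12,"gripper": -0.8}
    - {"rx": 0,"ry": 0,"rz": 0,"dx": 4,"dy": 0,"dz": 22,"gripper": -0.8}
    - {"rx": 0,"ry": 0,"rz": 0,"dx": 4,"dy": 0,"dz": 22,"gripper": -0.8}
    - {"rx": 0,"ry": 0,"rz": 0,"dx": 2,"dy": 0,"dz": 10,"gripper": -0.8}
    - {"rx": 0,"ry": 0,"rz": 0,"dx": 0,"dy": 0,"dz": 0,"gripper": -0.8}
  grip_force: 60

```text
clock: 25.1
tcp_pos: [0.4804, 0.0077, 0.1733]
orientation: [-0.231, 2.872, 0.019]
contact_force: [-0.1, -0.3, -1.1]
grip_width: 0.0251
gripper_force: 59.9
```

```bash
python3 rem.py
```

```text
[0.4804 0.0077 0.1733] [-1.04  0.25  1.03  2.31 -0.51  0.5   2.11] [-0.1 -0.3 -1.1] -0.84
tip vs mark, rest axes mm (along,across,normal) [ 1.7 -3.4 29.3] axis err deg 0.67
0.03 (array([ 2.2,  2.3, -0.2]), array([-0.7, -0.2, -0. ]))
0.004 (array([-4.6,  2.5, 24.9]), array([-0.7, -0.2, -0. ]))
0 (array([-5.6,  2.6, 28.8]), array([-0.7, -0.2, -0. ]))
-0.008 (array([-7.7,  2.6, 36.5]), array([-0.7, -0.2, -0. ]))
```

step_arm:
  moves:
    - {"rx": -0.7,"ry": -0.2,"rz": 0,"dx": 0,"dy": 1,"dz": 0,"gripper": -0.8}
    - {"rx": 0,"ry": 0,"rz": 0,"dx": -2,"dy": 1.5,"dz": 10,"gripper": -0.8}
    - {"rx": 0,"ry": 0,"rz": 0,"dx": -1.6,"dy": 0,"dz": 8,"gripper": -0.8}
    - {"rx": 0,"ry": 0,"rz": 0,"dx": -1,"dy": 0,"dz": 5,"gripper": -0.8}
    - {"rx": 0,"ry": 0,"rz": 0,"dx": 0,"dy": 0,"dz": 0,"gripper": -0.8}
    - {"rx": 0,"ry": 0,"rz": 0,"dx": 0,"dy": 0,"dz": 0,"gripper": -0.8}
  grip_force: 60

```text
clock: 25.85
tcp_pos: [0.4907, 0.0132, 0.154]
orientation: [-0.237, 2.865, 0.041]
contact_force: [-0.6, -0.2, -1.5]
grip_width: 0.0256
gripper_force: 59.9
```

```bash
python3 rem.py; python3 - <<'E'
from press import *
s=r.grab_frame("scene");cv2.imwrite("pics/s8.png",s)
print(proj("scene",[[.5397,.019,.0634]]).round(1)); g=cv2.cvtColor(s,6); print(g[180:206,252:280])
E
```

```text
[0.4907 0.0132 0.154 ] [-0.91  0.29  0.9   2.3  -0.63  0.46  2.21] [-0.6 -0.2 -1.5] -0.99
tip vs mark, rest axes mm (along,across,normal) [2.3 1.8 7. ] axis err deg 0.33
0.03 (array([  7.7,  -1.3, -21.8]), array([0.2, 0.2, 0.1]))
0.004 (array([ 1.1, -1.5,  3.4]), array([0.2, 0.2, 0.1]))
0 (array([ 0.1, -1.5,  7.2]), array([0.2, 0.2, 0.1]))
-0.008 (array([-1.9, -1.6, 15. ]), array([0.2, 0.2, 0.1]))
[[264.4 197.7]]
[[ 23  23  24  43  34  49 105 117 130 149 133 118 115 106 103 117 166 176
  168 168 168 166 167 169 168 169 166 149]
 [ 25  18  25  56  51  27  86 134 174 195 183 140 116  94 112 163 177 169
  169 168 169 168 168 167 169 166 169 170]
 [ 23  26  30  29  53  39  10 127 168 195 179 157 134 118 151 168 165 169
  166 164 168 168 167 165 167 168 167 171]
 [ 26  35  34  29  38  28  19  35 113 196 194 175 169 165 167 167 166 168
  169 168 168 166 165 165 165 167 169 170]
 [ 29  30  28  31  26  20  18  26  98 136 151 170 170 170 169 167 168 166
  166 168 166 166 165 165 170 170 169 166]
 [ 28  24  36  30  16  17  25  79 122 124 139 164 172 171 168 170 166 168
  168 166 169 164 166 16
[... 1659 characters left out ...]
241 240 241 241 242 243 243 247 238 223 239 244 246 246 236 236 244 246
  247 247 246 247 248 245 200 145 130 132]
 [241 239 240 240 247 248 248 248 248 244 234 219 226 228 241 247 247 248
  247 247 247 249 245 204 144 135 112 124]
 [240 240 242 242 247 248 248 248 248 248 248 247 246 247 247 247 248 248
  247 248 248 245 200 144 137 118 106 111]
 [240 243 247 248 248 248 248 248 248 248 248 247 247 247 247 247 247 247
  247 248 245 201 158 143 118 111 104 108]
 [243 246 249 248 248 248 248 248 248 248 247 247 247 247 247 247 247 248
  248 245 210 161 172 131 103 112 108 111]
 [249 249 249 248 248 248 248 248 248 248 247 247 246 247 247 247 248 248
  246 212 158 145 127 112 110 110 109 106]]
```

step_arm:
  moves:
    - {"rx": 0.2,"ry": 0.2,"rz": 0,"dx": 0,"dy": -1.6,"dz": 2,"gripper": -0.8}
    - {"rx": 0,"ry": 0,"rz": 0,"dx": -0.1,"dy": 0,"dz": 3,"gripper": -0.8}
    - {"rx": 0,"ry": 0,"rz": 0,"dx": 0,"dy": 0,"dz": 0,"gripper": -0.8}
    - {"rx": 0,"ry": 0,"rz": 0,"dx": 0,"dy": 0,"dz": 0,"gripper": -0.8}
  grip_force: 60

```text
clock: 26.4
tcp_pos: [0.4922, 0.0119, 0.1488]
orientation: [-0.237, 2.868, 0.035]
contact_force: [0.9, 0.5, -1.6]
grip_width: 0.0247
gripper_force: 59.9
```

```bash
cat >> rem.py <<'E'
f=[]
for i in range(12):
    r.grab_frame("scene"); f.append(r.get_obs()["contact_force"])
print("mean force along n",(np.mean(f,0)@n).round(2),np.std(np.array(f)@n).round(2), np.mean(f,0).round(2))
E
python3 rem.py
```

```text
[0.4922 0.0119 0.1488] [-0.89  0.31  0.89  2.3  -0.64  0.45  2.23] [ 0.9  0.5 -1.6] -1.88
tip vs mark, rest axes mm (along,across,normal) [ 0.5 -0.1  1.9] axis err deg 0.03
0.03 (array([  7.6,   0.2, -27.1]), array([0. , 0. , 0.1]))
0.004 (array([ 1. ,  0.1, -1.9]), array([0. , 0. , 0.1]))
0 (array([-0. ,  0.1,  1.9]), array([0. , 0. , 0.1]))
-0.008 (array([-2.1,  0.1,  9.7]), array([0. , 0. , 0.1]))
mean force along n -1.5 0.52 [ 0.04 -0.15 -1.72]
```

step_arm:
  moves:
    - {"rx": 0,"ry": 0,"rz": 0,"dx": -0.5,"dy": 0,"dz": 2.5,"gripper": -0.8}
    - {"rx": 0,"ry": 0,"rz": 0,"dx": -0.5,"dy": 0,"dz": 2.5,"gripper": -0.8}
    - {"rx": 0,"ry": 0,"rz": 0,"dx": -0.6,"dy": 0,"dz": 2.5,"gripper": -0.8}
    - {"rx": 0,"ry": 0,"rz": 0,"dx": 0,"dy": 0,"dz": 0,"gripper": -0.8}
    - {"rx": 0,"ry": 0,"rz": 0,"dx": 0,"dy": 0,"dz": 0,"gripper": -0.8}
  grip_force: 60

```text
clock: 27.62
tcp_pos: [0.4958, 0.0125, 0.1421]
orientation: [-0.237, 2.868, 0.035]
contact_force: [-0.2, 0.4, 1.5]
grip_width: 0.0254
gripper_force: 60.1
```

```bash
python3 rem.py
```

```text
[0.4958 0.0125 0.1421] [-0.86  0.33  0.85  2.3  -0.67  0.44  2.26] [-0.2  0.4  1.5] 1.34
tip vs mark, rest axes mm (along,across,normal) [ 0.3  0.  -5.7] axis err deg 0.04
0.03 (array([  9.4,   0.2, -34.5]), array([0. , 0. , 0.1]))
0.004 (array([ 2.8,  0.1, -9.4]), array([0. , 0. , 0.1]))
0 (array([ 1.7,  0.1, -5.5]), array([0. , 0. , 0.1]))
-0.008 (array([-0.3,  0. ,  2.2]), array([0. , 0. , 0.1]))
mean force along n 1.34 0.59 [-0.67  0.51  1.21]
```

step_arm:
  moves:
    - {"rx": 0,"ry": 0,"rz": 0,"dx": -0.2,"dy": 0,"dz": 1.2,"gripper": -0.8}
    - {"rx": 0,"ry": 0,"rz": 0,"dx": -0.1,"dy": 0,"dz": 1,"gripper": -0.8}
    - {"rx": 0,"ry": 0,"rz": 0,"dx": 0,"dy": 0,"dz": 0,"gripper": -0.8}
    - {"rx": 0,"ry": 0,"rz": 0,"dx": 0,"dy": 0,"dz": 0,"gripper": -0.8}
    - {"rx": 0,"ry": 0,"rz": 0,"dx": 0,"dy": 0,"dz": 0,"gripper": -0.8}
  grip_force: 60

```text
clock: 28.85
tcp_pos: [0.4966, 0.0127, 0.1401]
orientation: [-0.237, 2.868, 0.035]
contact_force: [-0.1, 0.9, 3.2]
grip_width: 0.0254
gripper_force: 60.2
```

```bash
python3 rem.py; python3 - <<'E'
from press import *
s=r.grab_frame("scene");b=cv2.imread("pics/s8.png");print("plate lower part moved?",np.abs(s[200:240,225:262].astype(int)-b[200:240,225:262]).mean(),np.abs(s[200:240,300:400].astype(int)-b[200:240,300:400]).mean())
g=cv2.cvtColor(s,6);print(g[190:206,252:276])
E
```

```text
[0.4966 0.0127 0.1401] [-0.85  0.33  0.84  2.3  -0.68  0.44  2.26] [-0.1  0.9  3.2] 2.76
tip vs mark, rest axes mm (along,across,normal) [ 0.1  0.  -7.9] axis err deg 0.04
0.03 (array([  9.7,   0.2, -36.7]), array([0. , 0. , 0.1]))
0.004 (array([  3.1,   0.1, -11.5]), array([0. , 0. , 0.1]))
0 (array([ 2. ,  0.1, -7.7]), array([0. , 0. , 0.1]))
-0.008 (array([-0. ,  0.1,  0.1]), array([0. , 0. , 0.1]))
mean force along n 2.34 0.61 [-0.36  0.39  2.53]
plate lower part moved? 2.2272522522522524 2.3171666666666666
[[ 93  46  36  34  31  23  17  18  40  95 146 162 164 164 167 168 166 167
  166 170 168 169 167 167]
 [110  70  29  29  23  22  14  32  97 154 165 165 165 165 167 168 168 165
  169 170 171 166 163 164]
 [134 104  52  20  15  12  32  99 151 167 143 149 162 172 169 168 167 166
  168 168 167 164 163 166]
 [167 122  68  14  17  37  96 156 166 155 138 139 150 158 155 158 166 169
  168 167 163 166 166 163]
 [212 129  44  17  39  93 151 162 142 139 141 139 130 138 141 139 159 166
  168 164 167 166 169 193]
 [194 182  98  52  92 139 149 136 123 128 142 140 145 166 176 148 148 161
  16
[... 333 characters left out ...]
45 241 239 240 238 239 241 219 164 141 183 214 192 183 179 236 232
  205 238 247 247 248 249]
 [242 241 240 241 239 240 239 240 227 196 185 233 247 222 216 235 245 247
  247 248 247 248 248 245]
 [241 240 240 240 241 242 240 239 241 228 224 230 229 229 243 247 247 247
  247 248 247 248 246 200]
 [240 240 239 241 241 240 243 243 247 248 248 247 247 247 246 247 247 248
  247 247 248 246 206 147]
 [240 241 240 243 244 242 246 248 249 248 248 247 247 247 247 247 247 247
  247 248 245 210 169 141]
 [242 244 245 247 248 248 248 248 248 248 248 247 247 247 247 247 247 247
  248 245 212 161 169 132]
 [246 249 249 248 248 248 248 248 248 248 247 247 247 247 248 247 247 248
  245 213 162 146 126 112]]
```

The force is right, at about 3.8 N and 7.7 mm of travel. Next I check numerically that the tip's image position agrees with the ring.

```bash
python3 - <<'E'
from press import *
m=np.array([.5397,.0190,.0634]);u=Rz.apply([np.cos(a),0,np.sin(a)]);v=Rz.apply([0,1,0])
t8=m+.0023*u+.0018*v+.007*n
for nm,t in(("hover",t8),("press",m)):
    print(nm,"end",proj("scene",[t]).round(1),"centre4",proj("scene",[t+.004*n]).round(1),"10 up",proj("scene",[t+.010*n]).round(1))
    C=t+.004*n; o=ray("scene",[[256,192]])[0]; w=np.cross(C-o,n);w/=np.linalg.norm(w);print("  radius px",np.linalg.norm(proj("scene",[C+.004*w])-proj("scene",[C])).round(1), "side dirs", proj("scene",[C+.004*w,C-.004*w]).round(1).tolist())
print("u,v px per 5mm",(proj("scene",[m+.005*u,m+.005*v])-proj("scene",[m])).round(1))
s=r.grab_frame("scene");g=cv2.cvtColor(s,6);c=cv2.cvtColor(cv2.imread("pics/s7.png"),6)
d=g.astype(int)[190:204,252:276]; print("before/after ratio x100");print((100*d/np.maximum(c[190:204,252:276],1)).astype(int))
E
```

```text
hover end [[263.4 195.3]] centre4 [[262.8 194.6]] 10 up [[261.8 193.5]]
  radius px 1.7 side dirs [[264.0, 193.4], [261.5, 195.7]]
press end [[264.4 197.7]] centre4 [[263.7 197. ]] 10 up [[262.7 195.9]]
  radius px 1.7 side dirs [[265.0, 195.8], [262.5, 198.1]]
u,v px per 5mm [[ 1.5 -1.6]
 [-1.3 -1.2]]
before/after ratio x100
[[ 92  42  25  28  28  21  10   6  15  38  58  66  65  68  69  67  67  67
   66  69  68  68  67  67]
 [106  62  29  27  17   9   7  13  39  61  66  66  67  68  69  68  68  66
   69  68  67  67  68  66]
 [133  99  49  14  11   7  15  39  63  66  58  60  67  69  69  66  67  67
   68  68  66  66  67  66]
 [169 118  58   8   8  13  38  63  66  61  56  55  62  66  65  66  67  68
   69  68  67  68  68  68]
 [195 120  21   9  14  37  60  65  58  56  61  60  57  58  61  62  65  68
   68  68  66  68  68  78]
 [166 105  42  21  38  58  61  54  51  58  64  57  60  68  71  62  63  67
   68  68  66  68  79  94]
 [101  90  79  74  80  78  64  50  52  55  54  56  67  72  69  67  62  64
   67  66  68  78  97  94]
 [101 100 100 100 100  98  90  65  52  51  51  54  61  69  71  70  62  63
   68  68  68  95 101 101]
 [100 100  98  99  98  97  97  87  70  52  50  53  64  71  69  66  77  72
   67  80  84  97 101 100]
 [100  99  97  97  97  97  97  97  95  70  57  73  86  78  75  77 100  94
   84  97 100 101 101 100]
 [ 97  97  97  97  97  97  97  97  96  90  80  96 101  92  92 101 101 101
  100 100 100 100 100 100]
 [ 97  97  97  97  97  98  97  97  97  95  97 107 105 101 101 100 100 101
  101 100 101 101 100 103]
 [ 97  97  97  97  97  97  97  98 100 100 100 100 100 101 101 101 101 100
  100 101 101 101 103 105]
 [ 97  97  97  97  98  98 100 100 100 100 100 100 101 100 100 101 101 101
  101 100 102 107 109 100]]
```

The dark strip is the gauge's sleeve, seen nearly end-on. Its edges match the predicted pose to within about 0.5 px, so the tip is centred in the ring, square to the plate, at about 3.8 N.

```bash
python3 -c "
from bench import r
print(r.get_obs()['clock'],r.hand_in())"
```

```text
the job is handed in; nothing more can be done
29.55 None
```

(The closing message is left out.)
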